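# Turn the sample cell to the notch in the photometer's sloping well

## Task

Take the tall sample cell with the side pin out of the bin, stand it in the sloping well of the photometer, and turn it about its axis until the pin faces the notch in the collar and drops in, so that the cell sits fully home. Leave it there, and leave the other things where they stand.

Things in the scene. Friction and masses are not known exactly. Their poses are not given: they have to be found in the camera images.
- cell: loose sample cell standing upright in the bin at any yaw, the only tall thing there: steel cylinder 40 mm in diameter (z 0 to 85 mm, foot chamfered 4 mm) under a round black ribbed cap 36 mm in diameter (z 85 to 125 mm), about 0.18 kg, top-heavy. A steel pin sticks out sideways along its +x. Origin: centre of the foot; z along the axis to the cap.
- cap (a point): on the cell's axis, 105 mm above its foot: middle of the cap, where to grip.
- pin_tip (a point): outer end of the cell's one round pin, 12 mm in diameter, 32 mm from the cell's axis and 56 mm above the foot (the pin's underside is 50 mm above the foot).
- bin: fixed low open grey bin, 160 (x) x 280 (y) x 55 mm high outside, walls 4 mm; its inner floor is 4 mm above the bench. Origin: centre of the underside. Holds the cell, the jar and the blank.
- photometer: fixed photometer, white wedge 165 mm deep (x), 220 mm wide (y); its grey deck slopes 32 degrees, low edge (38 mm above the bench) towards its -x, high edge (138 mm) towards +x. In the deck's middle an aluminium collar, 76 mm outside diameter, stands 16 mm proud round the mouth of the well. Origin: on the bench below the deck's middle.
- well_floor (a point): centre of the well's floor. The well is a round blind hole square to the deck, its axis 32 degrees from vertical: this frame's z points out of the well along the axis, x uphill along the deck, y level. Bore 45 mm in diameter, 62 mm deep from the collar's top. With the pin off the notch the cell's foot stays 12 mm above this floor; over the notch the cell drops these 12 mm.
- well_mouth (a point): centre of the well's mouth at the top of the collar, 62 mm from the floor; axes as well_floor. The collar's one notch, 14 mm wide, is cut through its rim and its full 16 mm height; it lies somewhere within 25 degrees either side of straight downhill (this frame's -x): its angle is not given and must be seen or felt. The collar does not turn.
- jar: bystander: amber jar standing in the bin, 52 mm in diameter, 70 mm high, origin under its centre.
- blank: bystander: short plug without a pin standing in the bin, steel and black, 40 mm in diameter, 72 mm high, origin under its centre.
- flask: bystander: conical glass flask on the bench, 84 mm in diameter, 124 mm high, origin under its centre.

How it is judged:
By the outcome, as a careful person would: the job done as asked, in the order asked, and still so for the second after the job is handed in, with the robot touching nothing.
It also fails if it takes over 64 s, if anything falls off the work surface, if the arm or the gripper's body presses on something with over 40 N, if the wrist force passes 120 N, or if a joint passes its speed limit or range.

## Robot

A 7-joint arm with a two-finger parallel gripper is mounted at the origin on the work surface. World frame = base frame: x ahead of the robot, y to its left, z up, the work surface at z = 0. Lengths are in m, angles in degrees, forces in N, time in s.
With the tool pointing down it reaches from about 0.425 to 0.875 m from the base axis. Payload 4.7 kg.
Tool frame: the origin (TCP) lies at the very end of the fingers, on their centre line; the grasp point (between the pads) lies 19 mm behind it; z points along the fingers, y is the line along which they close (so a half turn about z gives the same grasp; the last joint's range is limited). The gripper opens to 87 mm and grips with 3 to 60 N. Pads are 19 mm wide; open, the fingers measure 117 mm over their backs; the gripper's body (75 mm by 190 mm) begins 51 mm behind the grasp point.
Start: joints at [-75.51, 18.392, -4.016, 83.108, 1.295, 78.541, -3.26], TCP at [0.154, 0.632, 0.223] pointing down, gripper open.
Joint ranges: [-163.93, 163.93], [-17.29, 119.83], [-79.2, 71.16], [3.27, 140.29], [-89.18, 269.18], [5.43, 117.66], [-154.24, 154.24]. Speed limits (degrees/s): [147.25, 147.25, 180, 180, 180, 180, 180].

## Interface

Orientations are given as [roll, pitch, yaw] about the fixed x, y, z axes, in that order (R = Rz(yaw) Ry(pitch) Rx(roll)).
In Python, from cell import get_obs, eyes, env gives the robot as it stands.
- The arm moves only by the tool servo_tool, never from a script. Its argument "series" is a list that holds one entry, the list of rows, each a list of 7 numbers: the shift along the tool's x, y, z in units of 300 mm (1.0 is 300 mm), then the turn, a rotation vector about the tool's x, y, z in units of pi rad (1.0 is pi rad), then the opening, from 0 (shut) to 1 (fully open). In form: [[[tx, ty, tz, wx, wy, wz, gripper], ...]]. A call has 1 to 12 rows; each row is the pose to reach, as a shift and turn from the pose commanded when the call began, along the tool's axes at that moment, turning the shorter way round; what a row does not reach only later rows make up. A row lasts 1/12 s, in which the tool goes at most 41.7 mm and 7.16 degrees, less where a joint would pass 70% of its speed; a pose out of reach is approached as far as the arm can. A call with a number of a shift or a turn outside -1 to 1 is refused whole. A call with a gripper value outside its range is refused whole. The fingers move at their own pace and stop on an object; "grip_force" is the grip in N (left out, the last holds). Time passes only in rows, so rows that repeat a pose let the fingers close. It gives the time, the measured TCP pose, the force, the opening and the grip force at its end, in the units of the state.
- get_obs(): the state, without advancing time (a new reading comes with each control period).
- eyes.read_camera(name): name is "scene" or "top" or "wrist"; returns a dict with "frame" (384x512x3 uint8, red, green, blue), "depth" (384x512 float32, m along the optical axis (not along the pixel's ray), 0 where there is no reading), "fx", "fy", "cx", "cy" (pixels), "origin" and "rotation" of the camera in the world; the wrist camera has in their place "mount" (4x4, takes a point from camera to tool coordinates, whose origin is the TCP and whose axes are the flange's). Camera axes: x right, y down, z forward; pixel columns grow to the right and rows downward; lengths in m; the calibration is good to about 2 mm. A picture is of the moment at which its call begins: read the wrist's pose just before it.
- env.sign_off(): hands the job in; it is judged then, once.
The state is a dict: "time_s": time; "qpos": joint angles; "joint_velocities": joint speeds; "effort": joint torques, N m; "tool_pos": TCP position; "tool_rot": TCP orientation; "force": force on the tool from outside, world axes, zero at the start; "wrist_torque": the same for the moment, N m; "grip_width": finger opening in m; "grasp_force": force on a finger pad.
Only numpy, scipy, OpenCV 4.12 (cv2) and the standard library are available. Lean on these libraries where they do the work, as an engineer would, in place of code of your own. Each camera call takes 0.05 s, during which the arm holds its last target. There are 200 camera calls.

## Working session

There is one attempt and no reset: what is moved stays moved. The work goes in short steps, Python scripts to look and compute and a tool call to move; the robot and the scene stay as the last step left them, time stands still between calls to the robot, and variables do not carry over. Pictures are saved under pics/ and viewed, at most 10 in all, crops included, and the job is handed in when it is done.

Besides the shell and the picture viewer there is one more tool, called after "Emit:" as a command line: name --argument value ..., lists and objects as JSON in quotes. servo_tool: Moves the arm, as the interface text tells. Shifts and turns lie within -1 to 1; 1 stands for 300 mm of shift or pi rad of turn. Its arguments: {"type":"object","properties":{"series":{"type":"array"},"grip_force":{"type":"number"}},"required":["series"]}

```bash
ls; mkdir -p pics; cat > h.py <<'E'
import numpy as np, cv2
from scipy.spatial.transform import Rotation as R
from cell import get_obs, eyes, env
def cam(n):
    o=get_obs(); c=eyes.read_camera(n)
    if 'mount' in c:
        T=np.eye(4); T[:3,:3]=R.from_euler('xyz',o['tool_rot'],degrees=True).as_matrix(); T[:3,3]=o['tool_pos']
        M=T@np.array(c['mount']); c['rotation']=M[:3,:3]; c['origin']=M[:3,3]
    return c
def cloud(c):
    v,u=np.mgrid[:384,:512]; d=c['depth']
    p=np.stack([(u-c['cx'])/c['fx']*d,(v-c['cy'])/c['fy']*d,d],-1)
    return p@np.array(c['rotation']).T+np.array(c['origin'])
def save(c,name,box=None,s=1):
    f=c['frame'][:,:,::-1]
    if box: f=f[box[1]:box[3],box[0]:box[2]]
    cv2.imwrite('pics/'+name,cv2.resize(f,None,fx=s,fy=s,interpolation=cv2.INTER_CUBIC))
E
python3 - <<'E'
from h import *
o=get_obs(); print({k:np.round(v,3) for k,v in o.items()})
a=cam('top');b=cam('scene')
for n,c in(('top',a),('scene',b)):
    np.savez('/tmp/'+n,P=cloud(c),f=c['frame']); print(n,c['origin'],np.round(c['rotation'],3).tolist(),c['fx'])
save(a,'top.png',s=1.5);save(b,'scene.png',s=1.5)
E
```

```text
pics
{'time_s': np.float64(0.0), 'qpos': array([-75.51 ,  18.439,  -4.016,  83.174,   1.297,  78.54 ,  -3.262]), 'joint_velocities': array([-0.015,  0.117, -0.09 ,  0.1  , -0.032,  0.072,  0.002]), 'effort': array([ 0.0000e+00, -4.9129e+01, -4.0400e-01, -3.1253e+01, -6.4000e-02,
        4.4000e-02,  0.0000e+00]), 'tool_pos': array([0.154, 0.631, 0.221]), 'tool_rot': array([-1.79892e+02,  8.00000e-03,  1.66319e+02]), 'force': array([-0.606,  0.809,  0.675]), 'wrist_torque': array([0.023, 0.02 , 0.024]), 'grasp_force': np.float64(0.0), 'grip_width': np.float64(0.087)}Traceback (most recent call last):
  File "<stdin>", line 5, in <module>
  File "h.py", line 13, in cloud
    return p@np.array(c['rotation']).T+np.array(c['origin'])
           ~~~~~~~~~~~~~~~~~~~~~~~~~~~^~~~~~~~~~~~~~~~~~~~~~
ValueError: operands could not be broadcast together with shapes (384,512) (3,)
```

```bash
python3 - <<'E'
s=open('h.py').read()
s=s.replace("    return c\ndef cloud","    elif np.ndim(c['rotation'])==1: c['raw']=c['rotation']; c['rotation']=R.from_euler('xyz',c['rotation'],degrees=True).as_matrix()\n    return c\ndef cloud",1)
open('h.py','w').write(s)
E
python3 - <<'E'
from h import *
a=cam('top');b=cam('scene')
for n,c in(('top',a),('scene',b)):
    P=cloud(c); np.savez('/tmp/'+n,P=P,f=c['frame']); print(n,c['origin'],c['raw'],c['fx'],P[300:380:40,100:500:100].round(3).tolist())
save(a,'top.png',s=1.5);save(b,'scene.png',s=1.5)
E
```

```text
top [0.58633127 0.0435941  1.01868944] [-175.95685674   -1.53691295  -90.33888226] 414.5302068852388 [[[0.405, 0.412, -0.002], [0.402, 0.173, -0.002], [0.4, -0.069, 0.001], [0.398, -0.313, 0.002]], [[0.311, 0.41, -0.001], [0.309, 0.172, 0.001], [0.305, -0.068, 0.001], [0.303, -0.31, 0.003]]]
scene [ 1.01776558 -0.36957094  0.84285722] [-1.44961398e+02  1.57209403e-02  4.36058782e+01] 440.4182521556811 [[[0.562, -0.351, -0.002], [0.707, -0.213, -0.0], [0.851, -0.075, -0.004], [0.996, 0.063, -0.002]], [[0.628, -0.397, -0.001], [0.766, -0.266, -0.002], [0.903, -0.135, -0.002], [1.06, 0.321, -0.756]]]
```

View pics/top.png

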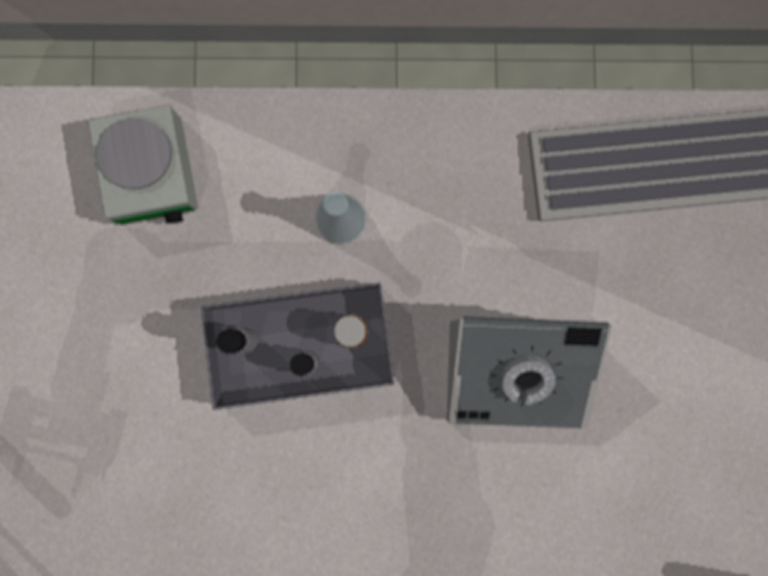

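View pics/scene.png

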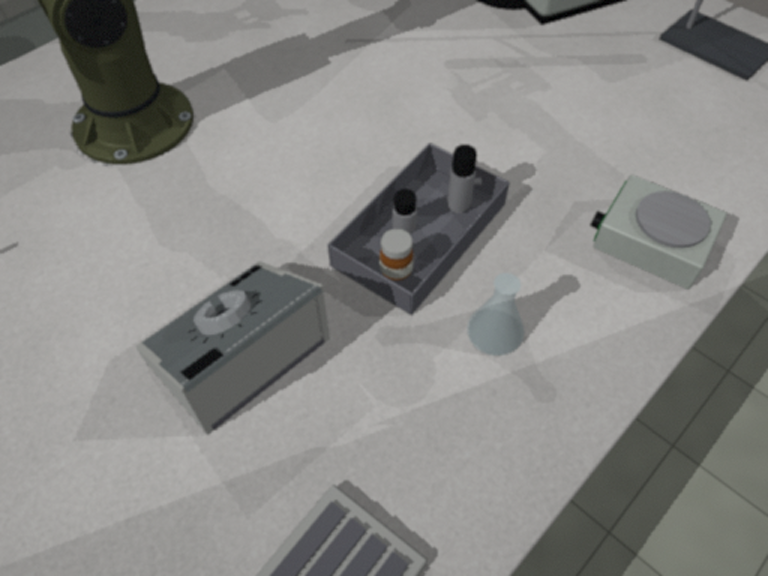

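```bash
python3 - <<'E'
from h import *
t=np.load('/tmp/top.npz');s=np.load('/tmp/scene.npz');T=t['P'];S=s['P']
# cap
c=T[227,154];print('cap',c)
for n,P in(('top',T),('scene',S)):
    P=P.reshape(-1,3)
    m=(np.linalg.norm(P[:,:2]-c[:2],axis=1)<.06)
    k=P[m&(P[:,2]>.115)]; print(n,len(k),k.mean(0),k.min(0),k.max(0))
    k=P[m&(P[:,2]>.045)&(P[:,2]<.075)]; 
    ctr=c[:2]
    d=k[:,:2]-ctr; r=np.linalg.norm(d,axis=1); q=k[(r>.02)]; print('pin cand',np.c_[q,r[r>.02]*1000].round(3)[:40].tolist())
for n,(u,v) in dict(jar=(350,331),blank=(302,364),bl=(205,308),br=(380,286),b2=(391,383),b3=(213,408)).items(): print(n,T[int(v/1.5),int(u/1.5)].round(3))
# deck plane
P=T[213:285,303:400].reshape(-1,3); 
c0=T[254,352]; print(c0)
x0=P[np.linalg.norm(P[:,:2]-[c0[0],c0[1]],axis=1)<.11]
rng=np.random.default_rng(0);best=0
for _ in range(500):
    a=x0[rng.choice(len(x0),3,False)];n=np.cross(a[1]-a[0],a[2]-a[0]);n/=np.linalg.norm(n)+1e-12
    i=abs((x0-a[0])@n)<.003
    if i.sum()>best:best=i.sum();bi=i
q=x0[bi];m=q.mean(0);n=np.linalg.svd(q-m)[2][2];n*=np.sign(n[2]);print('deck',best,len(x0),m,n,np.degrees(np.arccos(n[2])),np.degrees(np.arctan2(n[1],n[0])))
h=(x0-m)@n; k=x0[(h>.011)&(h<.022)];print('collar',len(k),k.mean(0),np.median((k-m)@n))
X=np.array([-n[0],-n[1],0]);X[2]=0;X=np.array([0,0,1])-n*n[2];X/=np.linalg.norm(X);Y=np.cross(n,X)
uv=np.c_[(k-m)@X,(k-m)@Y]
(cx,cy),r=cv2.minEnclosingCircle((uv*1000).astype(np.float32));print(cx,cy,r)
C=m+X*cx/1e3+Y*cy/1e3+n*.016;print('mouth',C,'X',X)
c=eyes.read_camera('top');save(c,'col.png',(315,215,395,290),8)
E
```

```text
cap [0.57977187 0.25492703 0.12786291]
top 247 [0.57870407 0.25776865 0.12770656] [0.56046791 0.24050172 0.11573654] [0.59685935 0.27716091 0.13264216]
pin cand [[0.639, 0.264, 0.055, 59.984], [0.639, 0.259, 0.058, 59.293], [0.639, 0.257, 0.055, 59.335], [0.639, 0.255, 0.055, 59.316], [0.639, 0.253, 0.052, 59.517], [0.639, 0.25, 0.054, 59.519], [0.639, 0.247, 0.057, 59.68], [0.637, 0.273, 0.056, 59.721], [0.637, 0.272, 0.05, 59.828], [0.637, 0.269, 0.054, 58.709], [0.637, 0.266, 0.054, 58.243], [0.637, 0.263, 0.058, 57.491], [0.637, 0.261, 0.055, 57.41], [0.637, 0.26, 0.052, 57.355], [0.637, 0.258, 0.052, 57.225], [0.637, 0.255, 0.054, 57.069], [0.637, 0.253, 0.052, 57.176], [0.637, 0.252, 0.048, 57.466], [0.635, 0.278, 0.053, 59.471], [0.635, 0.276, 0.053, 58.719], [0.635, 0.273, 0.054, 57.721], [0.635, 0.271, 0.052, 57.306], [0.635, 0.269, 0.053, 56.524], [0.635, 0.268, 0.049, 56.479], [0.602, 0.28, 0.06, 33.997], [0.6, 0.282, 0.064, 33.35], [0.6, 0.28, 0.063, 31.805], [0.6, 0.278, 0.062, 30.385], [0.598, 0.283, 0.066, 33.635], [0.598, 0.281, 0.065, 31.909], [0.598, 0.279, 0.065, 2
[... 1448 characters left out ...]
, [0.597, 0.274, 0.067, 25.664], [0.597, 0.278, 0.064, 28.938], [0.599, 0.28, 0.064, 31.443], [0.6, 0.283, 0.062, 34.503], [0.601, 0.285, 0.062, 36.944], [0.597, 0.27, 0.067, 23.015]]
jar [0.594 0.09  0.072]
blank [0.545 0.161 0.077]
bl [0.63  0.315 0.052]
br [0.664 0.044 0.05 ]
b2 [0.513 0.028 0.053]
b3 [0.477 0.298 0.055]
[ 0.51424221 -0.18410419  0.05884544]
deck 4919 6030 [ 0.52574461 -0.18212798  0.08997195] [-0.53038482  0.02587854  0.84736193] 32.07411284041106 177.20663867342057
collar 539 [ 0.51824083 -0.1742056   0.10327705] 0.015600092631913405
-3.409494161605835 9.283884048461914 40.56364440917969
mouth [ 0.51482525 -0.17230027  0.10171924] X [ 0.84635509 -0.04129537  0.53101578]
```

View pics/col.png

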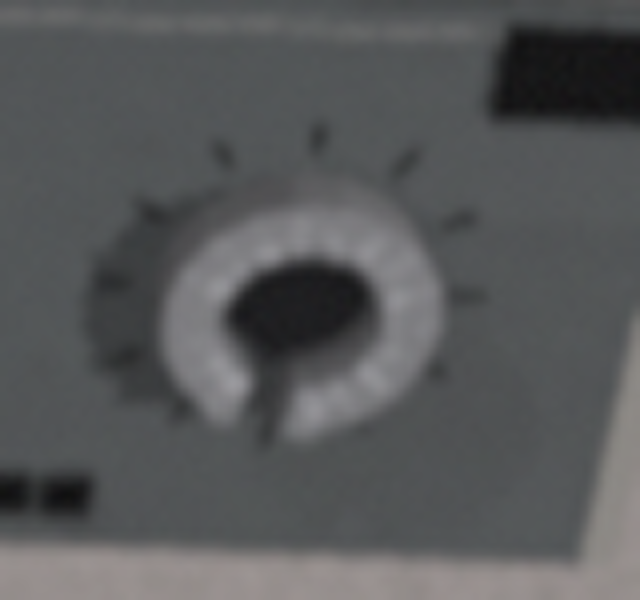

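```bash
cat >> h.py <<'E'
def row(pos,Rt,o=None):
    o=o or get_obs(); Rc=R.from_euler('xyz',o['tool_rot'],degrees=True)
    d=Rc.inv().apply(np.array(pos)-o['tool_pos'])/.3; w=(Rc.inv()*Rt).as_rotvec()/np.pi
    return np.r_[d,w].round(4).tolist()
def down(yaw): return R.from_euler('xyz',[180,0,yaw],degrees=True)
E
python3 - <<'E'
from h import *
print(row([.40,.42,.24],down(97)))
print(row([.58,.2585,.2],down(28)))
c=cam('top'); n=np.array([-.530,.0259,.8474]);n/=np.linalg.norm(n);m=np.array([.5257,-.1821,.08997])+.016*n
X=np.array([0,0,1])-n*n[2];X/=np.linalg.norm(X);Y=np.cross(n,X)
def hit(u,v,off=0):
    u=u/8+315-.4;v=v/8+215-.4
    d=c['rotation']@[(u-c['cx'])/c['fx'],(v-c['cy'])/c['fy'],1]; o=c['origin']; return o+d*(((m+off*n-o)@n)/(d@n))
C=hit(302,322);print('mouth',C,n,X,Y)
for q in((262,431),(275,365),(160,322),(445,322),(302,205),(238,425),(285,437)):
    d=hit(*q)-C;a,b=d@X,d@Y;print(q,np.hypot(a,b),np.degrees(np.arctan2(b,a)))
E
```

```text
[-0.9642, -0.4902, -0.0594, -0.0002, 0.0002, 0.3851]
[-1.6745, -0.8713, 0.0743, -0.0001, 0.0004, 0.7684]
mouth [ 0.51564061 -0.17452783  0.10232504] [-0.53009077  0.02590444  0.84754512] [ 0.84653493 -0.04136841  0.53072334] [4.88096787e-02 9.98808097e-01 3.46944695e-18]
(262, 431) 0.03837576560649893 171.6235845252274
(275, 365) 0.015871286975160544 160.51502224291127
(160, 322) 0.039167182368296874 92.90058759081712
(445, 322) 0.039442888777427514 -87.09941240918285
(302, 205) 0.039034000462561926 8.578005943158105
(238, 425) 0.03834905216962554 160.7766886577746
(285, 437) 0.0397574468721052 -178.29994336995085
```

Emit:
servo_tool --series '[[[-0.964, -0.49, -0.06, 0, 0, 0.385, 1], [-0.964, -0.49, -0.06, 0, 0, 0.385, 1], [-0.964, -0.49, -0.06, 0, 0, 0.385, 1], [-0.964, -0.49, -0.06, 0, 0, 0.385, 1], [-0.964, -0.49, -0.06, 0, 0, 0.385, 1], [-0.964, -0.49, -0.06, 0, 0, 0.385, 1], [-0.964, -0.49, -0.06, 0, 0, 0.385, 1], [-0.964, -0.49, -0.06, 0, 0, 0.385, 1], [-0.964, -0.49, -0.06, 0, 0, 0.385, 1], [-0.964, -0.49, -0.06, 0, 0, 0.385, 1], [-0.964, -0.49, -0.06, 0, 0, 0.385, 1], [-0.964, -0.49, -0.06, 0, 0, 0.385, 1]]]'

```text
time_s: 1.3
tool_pos: [0.3997, 0.4205, 0.2405]
tool_rot: [-180.0, -0.0, 97.2]
force: [0.1, -0.0, 0.5]
grip_width: 0.0868
grasp_force: 0.0
```

```bash
python3 - <<'E'
from h import *
o=get_obs();print(o['tool_pos'],o['tool_rot'],o['qpos'],o['time_s']);print(row([.58,.2585,.2],down(28)))
E
```

```text
[0.39973255 0.42049661 0.24054088] [-1.79992004e+02 -7.90799475e-03  9.71864773e+01] [-60.67747875   9.31193828  13.12393803  92.43492708  -2.16011332
  78.50115064 -40.10329129] 1.3
[-0.6109, 0.5286, 0.135, -0.0001, -0.0, 0.3844]
```

Emit:
servo_tool --series '[[[-0.61, 0.53, 0.135, 0, 0, 0.384, 1], [-0.61, 0.53, 0.135, 0, 0, 0.384, 1], [-0.61, 0.53, 0.135, 0, 0, 0.384, 1], [-0.61, 0.53, 0.135, 0, 0, 0.384, 1], [-0.61, 0.53, 0.135, 0, 0, 0.384, 1], [-0.61, 0.53, 0.135, 0, 0, 0.384, 1], [-0.61, 0.53, 0.135, 0, 0, 0.384, 1], [-0.61, 0.53, 0.135, 0, 0, 0.384, 1], [-0.61, 0.53, 0.135, 0, 0, 0.384, 1], [-0.61, 0.53, 0.135, 0, 0, 0.384, 1], [-0.61, 0.53, 0.135, 0, 0, 0.384, 1], [-0.61, 0.53, 0.135, 0, 0, 0.384, 1]]]'

```text
time_s: 2.3
tool_pos: [0.5798, 0.2589, 0.1999]
tool_rot: [-180.0, 0.0, 28.2]
force: [-1.6, -0.5, -0.2]
grip_width: 0.0872
grasp_force: 0.0
```

```bash
python3 - <<'E'
from h import *
o=get_obs();print(o['tool_pos'],o['tool_rot'],o['qpos'],o['time_s'])
c=cam('wrist');P=cloud(c);save(c,'w1.png',s=1.5);print(np.round(c['mount'],3).tolist(),c['fx'])
np.savez('/tmp/w1',P=P)
k=P[(P[...,2]>.12)&(P[...,2]<.14)&(c['depth']>0)];k=k[np.linalg.norm(k[:,:2]-[.58,.2585],axis=1)<.05];print(len(k),k.min(0),k.max(0),k.mean(0))
print(row([.58,.2585,.090],down(28)))
E
```

```text
[0.57976801 0.2588769  0.19987524] [-1.79997029e+02  1.74826446e-02  2.82026936e+01] [-50.06914368  18.44188279  29.60406303  88.27024861  -9.27922086
  75.7598423  -81.2377368 ] 2.3
[[-0.0, -0.964, -0.265, 0.074], [1.0, -0.0, -0.0, -0.001], [0.0, -0.265, 0.964, -0.162], [0.0, 0.0, 0.0, 1.0]] 302.31112615818597
1533 [0.56333809 0.24266618 0.12012361] [0.60004256 0.27955203 0.13107992] [0.58286326 0.26178862 0.12826598]
[0.0001, 0.0013, 0.3665, -0.0, 0.0001, 0.001]
```

View pics/w1.png

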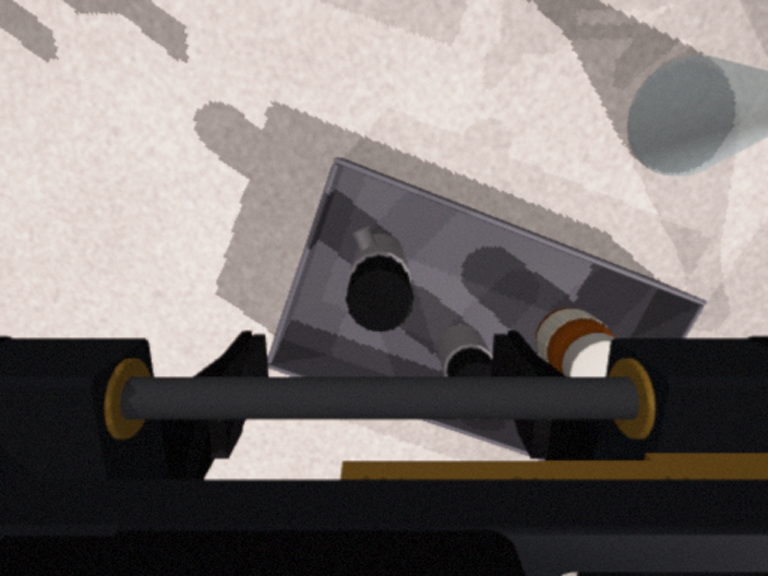

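Emit:
servo_tool --series '[[[0.006, 0.0, 0.1, 0, 0, 0.001, 1], [0.006, 0.0, 0.2, 0, 0, 0.001, 1], [0.006, 0.0, 0.28, 0, 0, 0.001, 1], [0.006, 0.0, 0.34, 0, 0, 0.001, 1], [0.006, 0.0, 0.366, 0, 0, 0.001, 1], [0.006, 0.0, 0.366, 0, 0, 0.001, 1], [0.006, 0.0, 0.366, 0, 0, 0.001, 0.5], [0.006, 0.0, 0.366, 0, 0, 0.001, 0.3], [0.006, 0.0, 0.366, 0, 0, 0.001, 0.2], [0.006, 0.0, 0.366, 0, 0, 0.001, 0.1], [0.006, 0.0, 0.366, 0, 0, 0.001, 0], [0.006, 0.0, 0.366, 0, 0, 0.001, 0]]]' --grip_force 45

```text
time_s: 3.35
tool_pos: [0.582, 0.2592, 0.0909]
tool_rot: [-180.0, -0.1, 27.7]
force: [-0.9, 0.1, 0.4]
grip_width: 0.0546
grasp_force: 0.0
```

```bash
python3 - <<'E'
from h import *
P=np.load('/tmp/w1.npz')['P'].reshape(-1,3); k=P[(P[:,2]>.05)&(P[:,2]<.07)];d=k[:,:2]-[.5815,.260];r=np.linalg.norm(d,axis=1);q=(r>.024)&(r<.036)&(d[:,1]>-.005)
print(q.sum(),k[q].mean(0),np.degrees(np.arctan2(d[q,1],d[q,0])).round()[::6],d[q].mean(0))
E
```

```text
120 [0.59887061 0.28288782 0.06376992] [49. 50. 56. 46. 54. 44. 55. 45. 58. 47. 59. 46. 60. 49. 63. 52. 64. 53.
 61. 65.] [0.01737061 0.02288782]
```

Emit:
servo_tool --series '[[[0, 0, 0, 0, 0, 0, 0], [0, 0, 0, 0, 0, 0, 0], [0, 0, 0, 0, 0, 0, 0], [0, 0, 0, 0, 0, 0, 0]]]'

```text
time_s: 3.68
tool_pos: [0.5817, 0.2591, 0.0903]
tool_rot: [-180.0, -0.0, 27.7]
force: [0.0, 0.9, 0.8]
grip_width: 0.0355
grasp_force: 45.0
```

```bash
cat >> h.py <<'E'
n=np.array([-.53009,.0259,.84755]);X=np.array([.84653,-.04137,.53072]);Y=np.cross(n,X)
MOUTH=np.array([.5156,-.1745,.1023])
def well(phi,h,a=24.3,C=MOUTH,below=.086):
    f=np.radians(phi);v=np.cos(f)*X+np.sin(f)*Y; p=np.array([np.cos(np.radians(a)),-np.sin(np.radians(a)),0])
    A=np.c_[v,np.cross(-n,v),-n];B=np.c_[p,np.cross([0,0,1],p),[0,0,1]]
    return C+n*(h+below),R.from_matrix(A@B.T)
E
python3 - <<'E'
from h import *
print(row([.58,.2585,.30],down(28)))
p,r=well(191,.03);print(p,r.as_euler('xyz',degrees=True))
o=get_obs();o=dict(o,tool_pos=np.array([.5817,.2591,.30]),tool_rot=[180,0,27.7])
print(row([.48,.0,.30],down(97),o))
o=dict(o,tool_pos=np.array([.48,0,.30]),tool_rot=[180,0,97]);print(row(p,r,o))
E
```

```text
[-0.0059, -0.001, -0.6991, -0.0001, -0.0, -0.0015]
[ 0.45410956 -0.1714956   0.2006158 ] [171.80241085  31.0968412  161.61785951]
[-0.7016, 0.6071, 0.0, 0.0, 0.0, -0.385]
[-0.5569, -0.1553, 0.3313, -0.1372, -0.1291, -0.3615]
```

Emit:
servo_tool --series '[[[0, 0, -0.02, 0, 0, 0, 0], [0, 0, -0.07, 0, 0, 0, 0], [0, 0, -0.15, 0, 0, 0, 0], [0, 0, -0.25, 0, 0, 0, 0], [0, 0, -0.35, 0, 0, 0, 0], [0, 0, -0.45, 0, 0, 0, 0], [0, 0, -0.55, 0, 0, 0, 0], [0, 0, -0.63, 0, 0, 0, 0], [0, 0, -0.68, 0, 0, 0, 0], [0, 0, -0.7, 0, 0, 0, 0], [0, 0, -0.7, 0, 0, 0, 0]]]'

```text
time_s: 4.6
tool_pos: [0.5823, 0.259, 0.3018]
tool_rot: [-180.0, -0.1, 27.7]
force: [-1.0, -1.6, -2.4]
grip_width: 0.0351
grasp_force: 45.0
```

Emit:
servo_tool --series '[[[-0.06, 0.05, 0, 0, 0, -0.032, 0], [-0.12, 0.1, 0, 0, 0, -0.064, 0], [-0.18, 0.15, 0, 0, 0, -0.096, 0], [-0.24, 0.2, 0, 0, 0, -0.128, 0], [-0.3, 0.255, 0, 0, 0, -0.16, 0], [-0.36, 0.31, 0, 0, 0, -0.192, 0], [-0.42, 0.365, 0, 0, 0, -0.225, 0], [-0.49, 0.42, 0, 0, 0, -0.26, 0], [-0.55, 0.475, 0, 0, 0, -0.3, 0], [-0.61, 0.53, 0, 0, 0, -0.335, 0], [-0.67, 0.58, 0, 0, 0, -0.365, 0], [-0.7, 0.607, 0, 0, 0, -0.385, 0]]]'

```text
time_s: 5.6
tool_pos: [0.4786, -0.0033, 0.2986]
tool_rot: [-179.8, 0.0, 97.1]
force: [0.2, 0.4, -2.2]
grip_width: 0.0353
grasp_force: 45.0
```

```bash
python3 - <<'E'
from h import *
o=get_obs();print(o['tool_pos'],o['tool_rot'],o['qpos'],o['time_s'])
for h in(.08,.03):
  p,r=well(191,h);print(row(p,r))
E
```

```text
[ 0.47857968 -0.00330286  0.29856541] [-1.79815011e+02  3.67785067e-02  9.70859696e+01] [-40.30354609  -6.37747034  34.79580723 100.45203618   3.6896913
  84.98689269   1.0770647 ] 5.6
[-0.531, -0.2366, 0.1863, -0.1381, -0.1296, -0.3608]
[-0.5461, -0.149, 0.3273, -0.1381, -0.1296, -0.3608]
```

Emit:
servo_tool --series '[[[-0.044, -0.02, 0.015, -0.0115, -0.0108, -0.03, 0], [-0.088, -0.04, 0.031, -0.023, -0.0216, -0.06, 0], [-0.133, -0.059, 0.047, -0.0345, -0.0324, -0.09, 0], [-0.177, -0.079, 0.062, -0.046, -0.0432, -0.12, 0], [-0.221, -0.099, 0.078, -0.0575, -0.054, -0.15, 0], [-0.265, -0.118, 0.093, -0.069, -0.0648, -0.18, 0], [-0.31, -0.138, 0.109, -0.0805, -0.0756, -0.21, 0], [-0.354, -0.158, 0.124, -0.092, -0.0864, -0.24, 0], [-0.398, -0.177, 0.14, -0.1035, -0.0972, -0.27, 0], [-0.442, -0.197, 0.155, -0.115, -0.108, -0.3, 0], [-0.487, -0.217, 0.171, -0.1265, -0.1188, -0.33, 0], [-0.531, -0.237, 0.186, -0.138, -0.13, -0.361, 0]]]'

```text
time_s: 6.6
tool_pos: [0.445, -0.1717, 0.2111]
tool_rot: [169.7, 16.9, 146.2]
force: [-0.3, 0.9, -2.3]
grip_width: 0.0355
grasp_force: 45.0
```

```bash
python3 - <<'E'
from h import *
o=get_obs();print(o['tool_pos'],o['tool_rot'],o['qpos'],o['time_s'])
for h in(.08,.03):
  p,r=well(191,h);print(p,row(p,r))
E
```

```text
[ 0.44500353 -0.17173746  0.21105274] [169.71524378  16.94666228 146.17621583] [ 13.80220292 -17.14030626   7.95383672 122.59795044  -5.14417255
  55.87022412  81.69579301] 6.6
[ 0.42760506 -0.1702006   0.2429933 ] [0.0178, -0.0067, -0.1198, -0.0235, -0.0645, -0.0901]
[ 0.45410956 -0.1714956   0.2006158 ] [-0.0136, 0.0101, 0.043, -0.0235, -0.0645, -0.0901]
```

Emit:
servo_tool --series '[[[-0.004, 0.003, 0.014, -0.006, -0.016, -0.022, 0], [-0.007, 0.005, 0.022, -0.012, -0.032, -0.045, 0], [-0.01, 0.008, 0.032, -0.018, -0.048, -0.067, 0], [-0.014, 0.01, 0.043, -0.0235, -0.0645, -0.09, 0], [-0.014, 0.01, 0.043, -0.0235, -0.0645, -0.09, 0], [-0.014, 0.01, 0.043, -0.0235, -0.0645, -0.09, 0]]]'

```text
time_s: 7.1
tool_pos: [0.4739, -0.1765, 0.176]
tool_rot: [169.9, 29.3, 160.9]
force: [0.8, 0.9, -1.5]
grip_width: 0.0353
grasp_force: 55.7
```

```bash
python3 - <<'E'
from h import *
o=get_obs();print(o['tool_pos'],o['tool_rot'],o['qpos'],o['time_s'])
for h in(.03,.01):
  p,r=well(191,h);print(p,r.as_euler('xyz',degrees=True),row(p,r))
c=cam('scene');save(c,'s2.png',(60,120,260,320),3)
E
```

```text
[ 0.47390511 -0.17653485  0.176046  ] [169.93151332  29.26729106 160.89500285] [ 20.26209374 -17.20873952   6.33053817 130.45027422 -18.50071304
  40.40573914 111.65201765] 7.1
[ 0.45410956 -0.1714956   0.2006158 ] [171.80241085  31.0968412  161.61785951] [0.0191, 0.0127, -0.104, 0.0084, -0.0095, -0.005]
[ 0.46471136 -0.1720136   0.1836648 ] [171.80241085  31.0968412  161.61785951] [0.0171, 0.0109, -0.0374, 0.0084, -0.0095, -0.005]
```

View pics/s2.png

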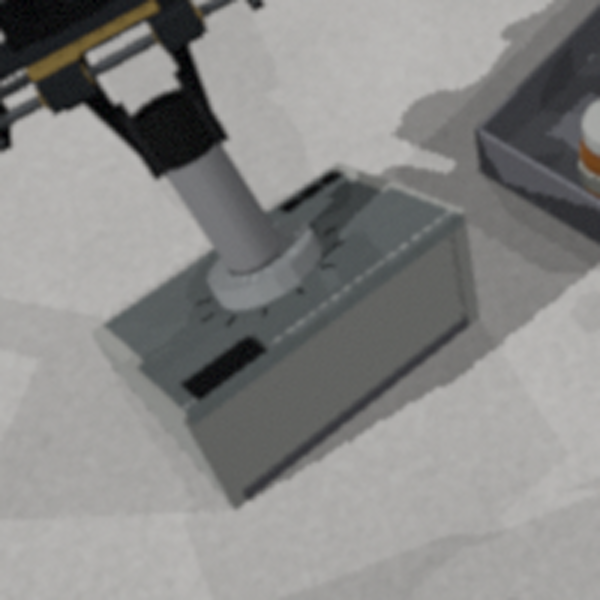

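```bash
cat >> h.py <<'E'
def rep(phi=191):
    o=get_obs();Rc=R.from_euler('xyz',o['tool_rot'],degrees=True);z=Rc.as_matrix()[:,2]
    f=o['tool_pos']+.086*z-MOUTH; p=Rc.apply([np.cos(np.radians(24.3)),-np.sin(np.radians(24.3)),0])
    print('foot in well mm',np.round([f@X*1e3,f@Y*1e3,f@n*1e3],1),'axis tilt deg about X,Y',np.degrees([z@X,z@Y]).round(2),'pin',np.degrees(np.arctan2(p@Y,p@X)).round(1))
    print('q',o['qpos'].round(1),'F',np.round([o['force']@X,o['force']@Y,o['force']@n],1),'grasp',round(float(o['grasp_force']),1),'t',round(float(o['time_s']),2))
E
python3 - <<'E'
from h import *
rep()
for h in(0,-.005,-.01,-.02):
  p,r=well(191,h);print(h,row(p,r))
# cell axis from scene cloud: steel points of the body
P=cloud(cam('scene')).reshape(-1,3);o=get_obs()
z=R.from_euler('xyz',o['tool_rot'],degrees=True).as_matrix()[:,2]
d=P-o['tool_pos'];s=d@z;rad=np.linalg.norm(d-s[:,None]*z,axis=1)
for lo in(.01,.03,.05,.065):
    q=P[(s>lo)&(s<lo+.015)&(rad<.028)]
    if len(q)>10: 
        e=q.mean(0)-o['tool_pos'];e-=e@z*z;print(lo,len(q),(e@X*1e3).round(1),(e@Y*1e3).round(1))
E
```

```text
foot in well mm [ 3.3 -0.6 -1.1] axis tilt deg about X,Y [-1.26  1.87] pin -169.8
q [ 20.3 -17.2   6.2 130.4 -18.5  40.4 111.6] F [-0.8  0.6 -2.6] grasp 55.7 t 7.15
0 [0.0197, 0.0069, -0.003, 0.0085, -0.0093, -0.0044]
-0.005 [0.0192, 0.0065, 0.0136, 0.0085, -0.0093, -0.0044]
-0.01 [0.0187, 0.006, 0.0303, 0.0085, -0.0093, -0.0044]
-0.02 [0.0177, 0.0052, 0.0636, 0.0085, -0.0093, -0.0044]
0.01 158 15.8 -2.0
0.03 156 16.4 -2.1
0.05 146 17.2 -2.3
0.065 147 17.7 -2.9
```

Emit:
servo_tool --series '[[[0.01, 0.0035, 0, 0.004, -0.004, -0.002, 0], [0.02, 0.007, 0, 0.0085, -0.009, -0.004, 0], [0.02, 0.007, 0.007, 0.0085, -0.009, -0.004, 0], [0.019, 0.0065, 0.014, 0.0085, -0.009, -0.004, 0], [0.019, 0.0065, 0.014, 0.0085, -0.009, -0.004, 0]]]'

```text
time_s: 7.62
tool_pos: [0.4798, -0.1746, 0.1767]
tool_rot: [171.5, 31.1, 161.6]
force: [-54.3, 16.5, 64.3]
grip_width: 0.0353
grasp_force: 77.4
```

```bash
python3 - <<'E'
from h import *
rep()
for h in(-.01,-.02,-.03):
  p,r=well(191,h);print(h,row(p,r))
E
```

```text
foot in well mm [ 9.3 -1.3 -4. ] axis tilt deg about X,Y [0.04 0.34] pin -169.0
q [ 37.1 -17.3  -9.6 131.  -25.6  39.2 117.4] F [-12.5  13.8  83.7] grasp 77.4 t 7.62
-0.01 [0.0313, -0.0012, 0.02, 0.0019, -0.0002, -0.0001]
-0.02 [0.0313, -0.0014, 0.0533, 0.0019, -0.0002, -0.0001]
-0.03 [0.0312, -0.0016, 0.0866, 0.0019, -0.0002, -0.0001]
```

```bash
cat > kin.py <<'E'
import numpy as np
from scipy.optimize import least_squares
from scipy.spatial.transform import Rotation as R
D=[([-75.51,18.439,-4.016,83.174,1.297,78.54,-3.262],[.154,.631,.221],[-179.892,.008,166.319]),
([-60.67747875,9.31193828,13.12393803,92.43492708,-2.16011332,78.50115064,-40.10329129],[.39973255,.42049661,.24054088],[-179.992,-.0079,97.18648]),
([-50.06914368,18.44188279,29.60406303,88.27024861,-9.27922086,75.7598423,-81.2377368],[.57976801,.2588769,.19987524],[-179.997,.01748,28.2027]),
([-40.30354609,-6.37747034,34.79580723,100.45203618,3.6896913,84.98689269,1.0770647],[.47857968,-.00330286,.29856541],[-179.815,.03678,97.08597]),
([13.80220292,-17.14030626,7.95383672,122.59795044,-5.14417255,55.87022412,81.69579301],[.44500353,-.17173746,.21105274],[169.71524,16.94666,146.17622]),
([20.26209374,-17.20873952,6.33053817,130.45027422,-18.50071304,40.40573914,111.65201765],[.47390511,-.17653485,.176046],[169.93151,29.26729,160.895])]
Rz=lambda a:R.from_euler('z',a,degrees=True).as_matrix()
Ry=lambda a:R.from_euler('y',a,degrees=True).as_matrix()
def fk(q,x,s):
    d1,a1,a2,L1,a3,L2,a4,L3,o1,o7,ay,b3=x
    M=Rz(s[0]*q[0]+o1);p=M@[a1,0,d1]
    M=M@Ry(q[1])@Rz(s[1]*q[2]);p=p+M@[a2,ay,L1]
    M=M@Ry(q[3])@Rz(s[2]*q[4]);p=p+M@[a3,b3,L2]
    M=M@Ry(q[5])@Rz(s[3]*q[6]+o7);p=p+M@Rz(-s[3]*q[6]-o7)@[a4,0,0]+M@[0,0,L3]
    return p,M
def res(x,s):
    r=[]
    for q,p,e in D:
        P,M=fk(q,x,s);r+=list((P-p)*1000)+list((M-R.from_euler('xyz',e,degrees=True).as_matrix()).ravel()*300)
    return r
def fit():
    import itertools;best=None
    for s in itertools.product([-1,1],repeat=4):
      for o7 in(0,90,180,-90):
        for x0 in([.3,0,0,.35,0,.35,0,.25,0,o7,0,0],):
            f=least_squares(res,x0,args=(s,))
            if best is None or f.cost<best[0]:best=(f.cost,s,f.x)
    return best
if __name__=='__main__':
    c,s,x=fit();print(c,s,x.round(4).tolist(),np.abs(res(x,s)).max())
E
time python3 kin.py
```

```text
23.664971121806083 (-1, -1, -1, -1) [0.2456, 0.0019, 0.008, 0.4578, 0.0045, 0.5164, 0.0058, 0.3494, -0.2254, 89.7821, -0.0303, 0.0069] 3.9136521781644174
real	0m8.928s
user	0m9.331s
sys	0m0.044s
```

```bash
cat > feas.py <<'E'
from h import *; import kin
c,s,x=kin.fit()
lo=np.array([-163.93,-17.29,-79.2,3.27,-89.18,5.43,-154.24]);hi=np.array([163.93,119.83,71.16,140.29,269.18,117.66,154.24])
def solve(p,r,q0,m=1.5):
    def f(q):
        P,M=kin.fk(q,x,s);return np.r_[(P-p)*1000,(M-r.as_matrix()).ravel()*300,(q-q0)*.002]
    S=least_squares(f,np.clip(q0,lo+m+.01,hi-m-.01),bounds=(lo+m,hi-m));e=f(S.x)[:12];return S.x,np.abs(e).max()
from scipy.optimize import least_squares
if __name__=='__main__':
  rep();q=get_obs()['qpos']
  for phi in(191,151,101,11):
   for h in(.03,0,-.05):
    p,r=well(phi,h)
    for q3 in(-70,-45,-20,10,35,60):
        q0=q.copy();q0[2]=q3;q0[0]+=-(q3-q[2]);q0[6]+=0
        a,e=solve(p,r,q0)
        if e<1.5:print(phi,h,q3,a.round(0),round(e,1))
E
python3 feas.py
```

```text
foot in well mm [ 9.3 -1.3 -4. ] axis tilt deg about X,Y [0.04 0.34] pin -169.0
q [ 37.1 -17.3  -9.6 131.  -25.6  39.2 117.4] F [-12.5  13.8  83.7] grasp 77.4 t 7.62
191 -0.05 -70 [ 69. -16. -41. 133. -42.  36. 131.] 0.0
191 -0.05 -45 [ 67. -15. -39. 133. -40.  35. 130.] 0.0
191 -0.05 -20 [ 45. -13. -19. 133. -31.  33. 122.] 0.0
191 -0.05 10 [ 18. -12.   6. 133. -20.  31. 112.] 0.0
191 -0.05 35 [ -2. -14.  24. 133. -10.  30. 104.] 0.0
191 -0.05 60 [-13. -16.  34. 132.  -3.  30.  98.] 0.0
151 -0.05 -70 [ 69. -16. -41. 133. -42.  36.  91.] 0.0
151 -0.05 -45 [ 69. -16. -41. 133. -42.  36.  91.] 0.0
151 -0.05 -20 [ 52. -13. -25. 133. -34.  33.  84.] 0.0
151 -0.05 10 [ 25. -12.  -0. 133. -22.  31.  75.] 0.0
151 -0.05 35 [  5. -13.  18. 133. -13.  30.  67.] 0.0
151 -0.05 60 [-11. -15.  31. 132.  -5.  30.  59.] 0.0
101 -0.05 -70 [ 69. -16. -41. 133. -42.  36.  41.] 0.0
101 -0.05 -45 [ 69. -16. -41. 133. -42.  36.  41.] 0.0
101 -0.05 -20 [ 61. -14. -34. 133. -38.  34.  37.] 0.0
101 -0.05 10 [ 33. -12.  -8. 133. -26.  32.  27.] 0.0
101 -0.05 35 [ 12. -13.  11. 133. -17.  31.  20.] 0.0
101 -0.05 60 [ -3. -14.  25. 133.  -9.  30.  13.] 0.0
11 -0.05 10 [ 48. -13. -21. 133. -32.  33. -58.] 0.0
11 -0.05 35 [ 25. -12.  -1. 133. -23.  31. -65.] 0.0
11 -0.05 60 [  8. -13.  14. 133. -15.  31. -72.] 0.0
```

```bash
cat > f2.py <<'E'
from feas import *
def grasp(foot,u,v,th,sx=1,beta=0,H=.105):
    u=np.array(u)/np.linalg.norm(u);v=np.array(v)-np.dot(v,u)*u;v/=np.linalg.norm(v)
    v=R.from_rotvec(u*np.radians(beta)).apply(v);t=np.radians(th)
    z=-u*np.cos(t)+v*np.sin(t);xx=sx*(v*np.cos(t)+u*np.sin(t))
    return np.array(foot)+H*u+.019*z,R.from_matrix(np.c_[xx,np.cross(z,xx),z])
def wellg(phi,h,th,sx=1,beta=0,H=.105,C=MOUTH):
    f=np.radians(phi);return grasp(C+n*h,n,np.cos(f)*X+np.sin(f)*Y,th,sx,beta,H)
def best(p,r,o7=(-90,90)):
    b=None
    for q3 in(-40,0,40):
      for q7 in o7:
        az=np.degrees(np.arctan2(p[1],p[0]))
        a,e=solve(p,r,np.array([-az-q3,10,q3,100,0,60,q7]),1.5)
        if b is None or e<b[1]-.3:b=(a,e)
    return b[0].round(0),round(b[1],1)
if __name__=='__main__':
  q=get_obs()['qpos'];o=get_obs()
  for dz,dx,t in((.02,0,31),(.04,0,31),(.04,0,20),(.04,.02,20),(.08,.02,0)):
    r=R.from_euler('xyz',[171.5,t,161.6],degrees=True);a,e=solve(o['tool_pos']+[dx,0,dz],r,q,.3);print('lift',dz,dx,t,a.round(0),round(e,1))
  for th in(15,22,28):
    for sx in(1,-1):
      for phi,h in((171,.04),(191,.04),(191,0),(171,-.062)): print('well',th,sx,phi,h,*best(*wellg(phi,h,th,sx)))
      for B in([.55,-.42],[.5,-.4],[.5,.0]):print('bench',th,sx,B,*best(*grasp([*B,0],[0,0,1],[-.978,.208,0],th,sx)))
  for B in([.55,-.42],[.5,-.4]):print('place',B,*best(np.array([*B,.087]),down(143.7)))
E
python3 f2.py
```

```text
lift 0.02 0 31 [ 30. -17.  -3. 129. -21.  41. 113.] 7.0
lift 0.04 0 31 [ 30. -17.  -3. 126. -21.  44. 112.] 11.3
lift 0.04 0 20 [ 39. -13. -13. 119. -17.  56. 107.] 0.0
lift 0.04 0.02 20 [ 38. -11. -13. 117. -16.  55. 105.] 0.0
lift 0.08 0.02 0 [ 33.   3. -11.  98.  -8.  80.  95.] 0.0
well 15 1 171 0.04 [ 54. -16. -25. 121. -19.  60. 115.] 0.0
well 15 1 191 0.04 [ 24. -16.  -3. 122.  -4.  57. 120.] 1.4
well 15 1 191 0 [ 52. -13. -30. 123. -12.  52. 126.] 0.0
well 15 1 171 -0.062 [ 59.  -4. -37. 121. -14.  47. 109.] 0.0
bench 15 1 [0.55, -0.42] [ 52.  41. -32.  71.  24.  88.  99.] 0.0
bench 15 1 [0.5, -0.4] [ 57.  35. -34.  81.  23.  85.  98.] 0.0
bench 15 1 [0.5, 0.0] [ 57.  36. -75. 102.  28.  83.  52.] 0.0
well 15 -1 171 0.04 [ 54. -16. -25. 121. -19.  60. -65.] 0.0
well 15 -1 191 0.04 [ 24. -16.  -3. 122.  -4.  57. -60.] 1.4
well 15 -1 191 0 [ 52. -13. -30. 123. -12.  52. -54.] 0.0
well 15 -1 171 -0.062 [ 59.  -4. -37. 121. -14.  47. -71.] 0.0
bench 15 -1 [0.55, -0.42] [ 52.  41. -32.  71.  24.  88. -81.] 0.0
bench 15 -1 [0.5, -0.4] [ 57.  35. -34.  81.  23.  85. -82.] 0.0
bench 1
[... 1239 characters left out ...]
9.] 0.0
bench 28 1 [0.5, -0.4] [ 50.  44. -30.  70.  25.  99.  98.] 0.0
bench 28 1 [0.5, 0.0] [ 49.  45. -68.  93.  26.  95.  52.] 0.0
well 28 -1 171 0.04 [ 60.  -7. -36. 112. -10.  71. -73.] 0.0
well 28 -1 191 0.04 [ 56. -10. -37. 114.  -2.  68. -63.] 0.0
well 28 -1 191 0 [ 57.  -5. -41. 114.   1.  64. -67.] 0.0
well 28 -1 171 -0.062 [ 59.   7. -42. 111.  -1.  61. -82.] 0.0
bench 28 -1 [0.55, -0.42] [ 45.  50. -28.  59.  26. 104. -81.] 0.0
bench 28 -1 [0.5, -0.4] [ 50.  44. -30.  70.  25.  99. -82.] 0.0
bench 28 -1 [0.5, 0.0] [  26.   29.  -33.   93.    7.   89. -111.] 0.0
place [0.55, -0.42] [ 59.  31. -33.  85.  17.  69.  78.] 0.0
place [0.5, -0.4] [ 64.  25. -35.  93.  16.  66.  79.] 0.0
```

```bash
python3 - <<'E'
from h import *
o=get_obs()
for d,t in(([.005,0,.02],28),([.01,0,.04],22),([.02,0,.08],12)):
    print(row(np.array(o['tool_pos'])+d,R.from_euler('xyz',[171.5+(31.1-t)*.27,t,161.6-(31-t)*.1],degrees=True)))
E
```

```text
[-0.0479, 0.0125, -0.0476, 0.0057, 0.0166, 0.0039]
[-0.0959, 0.0249, -0.0953, 0.0161, 0.0493, 0.0109]
[-0.1918, 0.0499, -0.1905, 0.0325, 0.1043, 0.0208]
```

Emit:
servo_tool --series '[[[-0.024, 0.006, -0.024, 0.003, 0.008, 0.002, 0], [-0.048, 0.0125, -0.048, 0.006, 0.017, 0.004, 0], [-0.072, 0.019, -0.072, 0.011, 0.033, 0.008, 0], [-0.096, 0.025, -0.095, 0.016, 0.049, 0.011, 0], [-0.13, 0.033, -0.125, 0.022, 0.068, 0.014, 0], [-0.16, 0.042, -0.16, 0.028, 0.086, 0.018, 0], [-0.192, 0.05, -0.19, 0.0325, 0.104, 0.021, 0], [-0.192, 0.05, -0.19, 0.0325, 0.104, 0.021, 0]]]'

```text
time_s: 8.28
tool_pos: [0.5026, -0.1742, 0.2544]
tool_rot: [176.9, 12.4, 159.7]
force: [1.2, 0.6, -1.3]
grip_width: 0.0353
grasp_force: 67.9
```

```bash
python3 - <<'E'
from h import *
o=get_obs();print(o['tool_pos'],o['tool_rot'],o['qpos'].round(1),o['force'],o['grasp_force'])
c=cam('scene');save(c,'s3.png',(40,60,260,300),2.5)
print(row([.51,-.29,.33],down(143.7)))
E
```

```text
[ 0.50264267 -0.17424996  0.25443449] [176.875057    12.39781526 159.73680708] [ 40.5  -5.9 -20.7 106.9  -5.5  66.3  91.4] [ 1.20915947  0.61663407 -1.32750956] 67.92009464465082
[-0.2143, -0.3389, -0.2376, 0.0269, 0.0654, 0.0906]
```

View pics/s3.png

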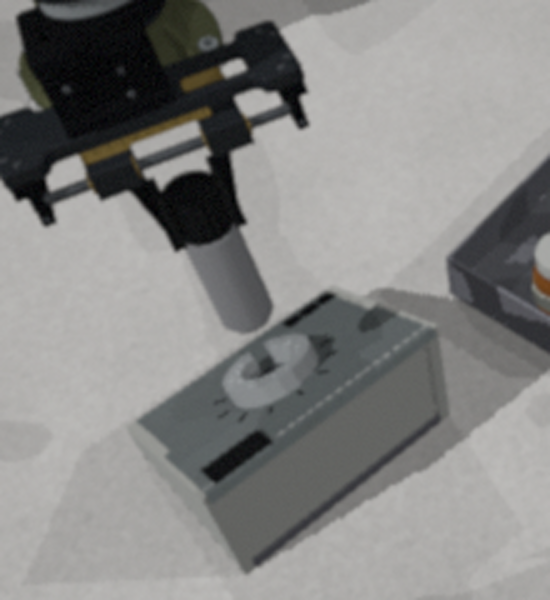

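```bash
cat > axis.py <<'E'
from h import *
from scipy.optimize import least_squares
def axisfit(cams=('scene','top'),vis=False):
    o=get_obs();Rc=R.from_euler('xyz',o['tool_rot'],degrees=True);z=Rc.as_matrix()[:,2];G=o['tool_pos']-.019*z
    pts=[]
    for c in cams:
        P=cloud(cam(c)).reshape(-1,3);L=Rc.inv().apply(P-o['tool_pos'])
        pts.append(L[(L[:,2]>.008)&(L[:,2]<.08)&(np.hypot(L[:,0]+0,L[:,1])<.06)])
    L=np.vstack(pts);g=np.array([0,0,-.019])
    def f(x):
        d=np.array([x[2],x[3],1]);d/=np.linalg.norm(d);w=L-[x[0],x[1],-.019];return (np.linalg.norm(np.cross(w,d),axis=1)-.020)*1000
    S=least_squares(f,[0,0,0,0],loss='soft_l1',f_scale=1.5)
    return S.x,len(L),np.median(abs(f(S.x)))
if __name__=='__main__':
    x,N,e=axisfit();print('centre at grasp pt mm',x[:2]*1e3,'lean deg x,y',np.degrees(np.arctan(x[2:])),N,e)
E
python3 axis.py
```

```text
centre at grasp pt mm [0.58170885 2.11336177] lean deg x,y [-1.68451151 -0.75213754] 899 0.9298037919154151
```

Emit:
servo_tool --series '[[[-0.043, -0.068, -0.047, 0.005, 0.013, 0.018, 0], [-0.086, -0.135, -0.095, 0.011, 0.026, 0.036, 0], [-0.13, -0.203, -0.142, 0.016, 0.039, 0.054, 0], [-0.171, -0.271, -0.19, 0.021, 0.052, 0.072, 0], [-0.214, -0.339, -0.238, 0.027, 0.065, 0.09, 0], [-0.214, -0.339, -0.238, 0.027, 0.065, 0.09, 0]]]'

```text
time_s: 8.93
tool_pos: [0.507, -0.2972, 0.3288]
tool_rot: [-179.8, 0.0, 143.1]
force: [0.5, -0.6, -2.9]
grip_width: 0.0353
grasp_force: 67.9
```

```bash
python3 - <<'E'
from h import *
print(row([.52,-.41,.33],down(143.7)),row([.52,-.41,.12],down(143.7)))
E
```

```text
[-0.2603, -0.2748, -0.0025, -0.0014, 0.0002, -0.0032] [-0.2599, -0.2718, 0.6975, -0.0014, 0.0002, -0.0032]
```

Emit:
servo_tool --series '[[[-0.05, -0.055, 0, 0, 0, -0.002, 0], [-0.11, -0.115, 0, 0, 0, -0.003, 0], [-0.17, -0.18, 0.03, -0.001, 0, -0.003, 0], [-0.22, -0.23, 0.1, -0.001, 0, -0.003, 0], [-0.26, -0.27, 0.19, -0.001, 0, -0.003, 0], [-0.26, -0.27, 0.3, -0.001, 0, -0.003, 0], [-0.26, -0.27, 0.41, -0.001, 0, -0.003, 0], [-0.26, -0.27, 0.52, -0.001, 0, -0.003, 0], [-0.26, -0.27, 0.61, -0.001, 0, -0.003, 0], [-0.26, -0.27, 0.67, -0.001, 0, -0.003, 0], [-0.26, -0.27, 0.7, -0.001, 0, -0.003, 0], [-0.26, -0.27, 0.7, -0.001, 0, -0.003, 0]]]'

```text
time_s: 9.93
tool_pos: [0.519, -0.4011, 0.1154]
tool_rot: [179.9, -0.4, 144.2]
force: [0.1, -0.0, -2.4]
grip_width: 0.0355
grasp_force: 67.9
```

```bash
python3 - <<'E'
from axis import *
x,N,e=axisfit();print('centre at grasp pt mm',x[:2]*1e3,'lean deg x,y',np.degrees(np.arctan(x[2:])),N,e)
o=get_obs();print(o['tool_pos'],o['tool_rot'])
for c in('scene','top'):
    C=cam(c);P=cloud(C).reshape(-1,3);m=np.hypot(P[:,0]-.52,P[:,1]+.41)<.028;k=P[m];h=np.sort(k[k[:,2]>.01][:,2]);print(c,h[:12].round(3),np.percentile(k[:,2],[1,5,10]))
    if c=='scene':
        pr=C['rotation'].T@(np.array([.52,-.41,.08])-C['origin']);print(pr[:2]/pr[2]*C['fx']+[C['cx'],C['cy']])
E
```

```text
centre at grasp pt mm [1.63221525 0.70257677] lean deg x,y [-2.75061117  0.1049744 ] 610 0.7345043841988433
[ 0.52142229 -0.40274602  0.11948294] [ 1.79927776e+02 -7.29406877e-03  1.44150802e+02]
scene [0.04  0.04  0.041 0.041 0.041 0.042 0.042 0.042 0.043 0.043 0.043 0.043] [-0.00272952 -0.00151382 -0.00052542]
[ 46.26345674 290.60183328]
top [0.04  0.042 0.042 0.042 0.044 0.044 0.046 0.046 0.047 0.047 0.047 0.048] [-0.00355232 -0.00219123 -0.00105976]
```

Emit:
servo_tool --series '[[[0, 0, 0.03, 0, 0, 0, 0], [0, 0, 0.06, 0, 0, 0, 0], [0, 0, 0.085, 0, 0, 0, 0], [0, 0, 0.1, 0, 0, 0, 0], [0, 0, 0.107, 0, 0, 0, 0], [0, 0, 0.107, 0, 0, 0, 0]]]'

```text
time_s: 10.63
tool_pos: [0.5212, -0.4024, 0.0859]
tool_rot: [179.9, -0.1, 144.2]
force: [0.0, 0.6, -1.8]
grip_width: 0.0351
grasp_force: 67.9
```

Emit:
servo_tool --series '[[[0, 0, 0.004, 0, 0, 0, 0], [0, 0, 0.008, 0, 0, 0, 0], [0, 0, 0.011, 0, 0, 0, 0], [0, 0, 0.011, 0, 0, 0, 0]]]'

```text
time_s: 10.97
tool_pos: [0.5221, -0.403, 0.0851]
tool_rot: [179.9, 0.0, 144.1]
force: [-0.4, 0.6, 5.2]
grip_width: 0.0352
grasp_force: 68.4
```

Emit:
servo_tool --series '[[[0, 0, 0, 0, 0, 0, 0.42], [0, 0, 0, 0, 0, 0, 0.45], [0, 0, 0, 0, 0, 0, 0.5], [0, 0, 0, 0, 0, 0, 0.6], [0, 0, 0, 0, 0, 0, 0.8], [0, 0, 0, 0, 0, 0, 1], [0, 0, -0.1, 0, 0, 0, 1], [0, 0, -0.2, 0, 0, 0, 1], [0, 0, -0.3, 0, 0, 0, 1], [0, 0, -0.36, 0, 0, 0, 1], [0, 0, -0.36, 0, 0, 0, 1]]]'

```text
time_s: 11.88
tool_pos: [0.5233, -0.4039, 0.1962]
tool_rot: [179.9, 0.3, 144.2]
force: [0.3, 0.3, 0.9]
grip_width: 0.0843
grasp_force: 0.0
```

```bash
python3 - <<'E'
from h import *
o=get_obs();print(o['tool_pos'],o['tool_rot'],o['grip_width'],o['qpos'].round(1))
for cn in('wrist','top','scene'):
    c=cam(cn);P=cloud(c);Q=P[c['depth']>0]
    m=np.hypot(Q[:,0]-.52,Q[:,1]+.405)<.05
    k=Q[m&(Q[:,2]>.115)&(Q[:,2]<.135)];print(cn,len(k),k.min(0).round(3) if len(k) else'',k.max(0).round(3) if len(k) else '')
    k=Q[m&(Q[:,2]>.05)&(Q[:,2]<.068)];print('  pin',k.mean(0).round(3),len(k))
    if cn=='wrist':save(c,'w2.png',s=1.2);np.savez('/tmp/w2',P=P)
E
```

```text
[ 0.52331533 -0.40388306  0.19617727] [179.93849052   0.33782503 144.15156281] 0.08432334866535385 [ 46.4  20.8 -14.3  83.5   5.1  76.   85.9]
wrist 1543 [ 0.508 -0.421  0.115] [ 0.544 -0.384  0.127]
  pin [ 0.505 -0.396  0.06 ] 250
top 92 [ 0.504 -0.41   0.115] [ 0.528 -0.382  0.128]
  pin [ 0.514 -0.39   0.06 ] 79
scene 369 [ 0.507 -0.419  0.115] [ 0.543 -0.382  0.129]
  pin [ 0.54  -0.401  0.059] 119
```

View pics/w2.png

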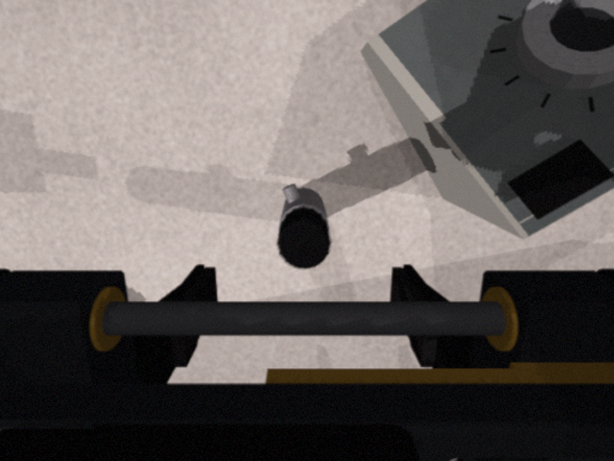

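```bash
python3 - <<'E'
from f2 import *
P=np.load('/tmp/w2.npz')['P'].reshape(-1,3);c=np.array([.5257,-.4015]);d=P[:,:2]-c;r=np.hypot(*d.T)
q=(P[:,2]>.048)&(P[:,2]<.068)&(r>.0235)&(r<.037);a=np.degrees(np.arctan2(d[q,1],d[q,0]));print(q.sum(),np.percentile(a%360,[5,25,50,75,95]),d[q].mean(0))
for psi in(168,):
  f=np.radians(psi);v=[np.cos(f),np.sin(f),0]
  for th in(24,28):
    p,r=grasp([*c,0],[0,0,1],v,th);print(th,p,r.as_euler('xyz',degrees=True),row(p,r));b=best(p,r,(90,));print(b)
    zz=r.as_matrix()[:,2];print('pre',row(p-.09*zz,r))
E
```

```text
105 [159.8911225  164.59313725 170.38083582 176.16860383 181.71741137] [-0.02725997  0.00453114]
24 [ 0.51814088 -0.39989326  0.08764264] [-180.  -24.  168.] [0.0107, 0.0009, 0.3414, 0.0283, 0.1304, -0.1304]
(array([ 50.,  43., -30.,  69.,  25.,  97.,  98.]), np.float64(0.0))
pre [-0.1, 0.0506, 0.0671, 0.0283, 0.1304, -0.1304]
28 [ 0.51697496 -0.39964544  0.088224  ] [-180.  -28.  168.] [0.0143, -0.0007, 0.3395, 0.033, 0.1523, -0.1297]
(array([ 48.,  46., -29.,  66.,  25., 101.,  98.]), np.float64(0.0))
pre [-0.1136, 0.0565, 0.0743, 0.033, 0.1523, -0.1297]
```

```bash
python3 - <<'E'
from f2 import *
f=np.radians(170);p,r=grasp([.5257,-.4015,0],[0,0,1],[np.cos(f),np.sin(f),0],26);zz=r.as_matrix()[:,2];print('pre',row(p-.09*zz,r))
E
```

```text
pre [-0.1053, 0.0569, 0.0706, 0.0332, 0.141, -0.1409]
```

Emit:
servo_tool --series '[[[-0.02, 0.01, 0, 0.007, 0.028, -0.028, 1], [-0.04, 0.02, 0, 0.013, 0.056, -0.056, 1], [-0.065, 0.035, 0.01, 0.02, 0.085, -0.085, 1], [-0.085, 0.045, 0.03, 0.027, 0.113, -0.113, 1], [-0.105, 0.057, 0.05, 0.033, 0.141, -0.141, 1], [-0.105, 0.057, 0.07, 0.033, 0.141, -0.141, 1], [-0.105, 0.057, 0.07, 0.033, 0.141, -0.141, 1]]]'

```text
time_s: 12.62
tool_pos: [0.5569, -0.4048, 0.1626]
tool_rot: [179.7, -26.4, 170.3]
force: [0.4, 0.7, -0.4]
grip_width: 0.0871
grasp_force: 0.0
```

```bash
python3 - <<'E'
from f2 import *
f=np.radians(170);p,r=grasp([.5257,-.4015,0],[0,0,1],[np.cos(f),np.sin(f),0],26);o=get_obs();print(row(p,r),o['qpos'].round(1),o['tool_pos'],o['tool_rot'])
E
```

```text
[0.0075, -0.0082, 0.2816, 0.001, -0.0024, 0.0014] [ 36.6  46.2 -14.9  53.7  17.3 106.8 105.2] [ 0.55689448 -0.40475582  0.16256577] [179.69280727 -26.43229622 170.28819655]
```

Emit:
servo_tool --series '[[[0.007, -0.008, 0.05, 0.001, -0.002, 0.001, 1], [0.007, -0.008, 0.12, 0.001, -0.002, 0.001, 1], [0.007, -0.008, 0.19, 0.001, -0.002, 0.001, 1], [0.007, -0.008, 0.25, 0.001, -0.002, 0.001, 1], [0.007, -0.008, 0.281, 0.001, -0.002, 0.001, 1], [0.007, -0.008, 0.281, 0.001, -0.002, 0.001, 0.7], [0.007, -0.008, 0.281, 0.001, -0.002, 0.001, 0.5], [0.007, -0.008, 0.281, 0.001, -0.002, 0.001, 0.4], [0.007, -0.008, 0.281, 0.001, -0.002, 0.001, 0.2], [0.007, -0.008, 0.281, 0.001, -0.002, 0.001, 0], [0.007, -0.008, 0.281, 0.001, -0.002, 0.001, 0], [0.007, -0.008, 0.281, 0.001, -0.002, 0.001, 0]]]' --grip_force 50

```text
time_s: 13.62
tool_pos: [0.519, -0.4031, 0.0959]
tool_rot: [-179.7, -25.5, 169.8]
force: [0.6, 0.5, -1.1]
grip_width: 0.0482
grasp_force: 0.0
```

Emit:
servo_tool --series '[[[0, 0, 0, 0, 0, 0, 0], [0, 0, 0, 0, 0, 0, 0], [0, 0, 0, 0, 0, 0, 0]]]'

```text
time_s: 13.87
tool_pos: [0.5187, -0.4031, 0.0956]
tool_rot: [-179.7, -25.5, 169.8]
force: [0.6, -0.2, -0.3]
grip_width: 0.0351
grasp_force: 50.0
```

```bash
python3 - <<'E'
from f2 import *
o=get_obs();p=np.array(o['tool_pos']);r=R.from_euler('xyz',o['tool_rot'],degrees=True);print(o['grip_width'],o['force'],o['tool_pos'],o['tool_rot'],o['qpos'].round(1))
print('lift',row(p+[0,0,.21],r))
# cell frame rel to tool: foot, axis, pin (pin yaw 170, centre from tool closing line)
c=np.array([.5257,-.4015,0.]);z=r.as_matrix()[:,2];y=r.as_matrix()[:,1];G=p-.019*z
c=c+y*((G-c)@y)  # pads centre cell along y
u=np.array([0,0,1.]);f=np.radians(170)
np.savez('/tmp/rel',foot=r.inv().apply(c-p),u=r.inv().apply(u),v=r.inv().apply([np.cos(f),np.sin(f),0]));print(c,r.inv().apply(c-p),(G-c))
E
```

```text
0.03513802517268144 [ 0.61338071 -0.22934682 -0.30422336] [ 0.51867196 -0.40305141  0.09555389] [-179.70228071  -25.49839417  169.78752615] [ 39.3  43.2 -15.   66.3  17.4  96.5 104. ]
lift [0.3013, -0.0033, -0.6318, 0.0, 0.0, 0.0]
[ 5.25138618e-01 -4.04656587e-01  1.50369810e-05] [-4.71293059e-02  3.69933258e-18  8.33720243e-02] [0.00160039 0.00025219 0.11268797]
```

Emit:
servo_tool --series '[[[0.02, 0, -0.042, 0, 0, 0, 0], [0.05, 0, -0.105, 0, 0, 0, 0], [0.1, 0, -0.21, 0, 0, 0, 0], [0.15, 0, -0.315, 0, 0, 0, 0], [0.2, 0, -0.42, 0, 0, 0, 0], [0.25, 0, -0.525, 0, 0, 0, 0], [0.28, 0, -0.59, 0, 0, 0, 0], [0.3, 0, -0.63, 0, 0, 0, 0], [0.3, 0, -0.63, 0, 0, 0, 0]]]'

```text
time_s: 14.62
tool_pos: [0.5197, -0.4023, 0.3097]
tool_rot: [-179.5, -25.1, 169.7]
force: [-0.2, 0.5, -1.2]
grip_width: 0.035
grasp_force: 50.0
```

```bash
cat > g.py <<'E'
from h import *
Z=np.load('/tmp/rel.npz')
def basis(v,u): return np.c_[v,np.cross(u,v),u]
B=basis(Z['v'],Z['u'])
def wpose(phi,h,ox=0,oy=0,C=MOUTH):
    f=np.radians(phi);v=np.cos(f)*X+np.sin(f)*Y;Rt=basis(v,n)@B.T
    return C+n*h+X*ox+Y*oy-Rt@Z['foot'],R.from_matrix(Rt)
def rep2():
    o=get_obs();Rc=R.from_euler('xyz',o['tool_rot'],degrees=True)
    f=o['tool_pos']+Rc.apply(Z['foot'])-MOUTH;u=Rc.apply(Z['u']);v=Rc.apply(Z['v'])
    print('foot mm',np.round([f@X*1e3,f@Y*1e3,f@n*1e3],1),'axis err deg',np.degrees([u@X,u@Y]).round(2),'pin',(np.degrees(np.arctan2(v@Y,v@X))%360).round(1))
    print('q',o['qpos'].round(1),'F',np.round([o['force']@X,o['force']@Y,o['force']@n],1),'T',np.round(o['wrist_torque'],2),'grasp',round(float(o['grasp_force']),1),'t',round(float(o['time_s']),2))
def rows(phi,hs,ox=0,oy=0):
    for h in hs: p,r=wpose(phi,h,ox,oy);print(phi,h,row(p,r))
E
python3 - <<'E'
from g import *
from f2 import best
rep2()
for phi,h in((195,.06),(195,.03),(195,0),(195,-.05),(171,-.062)): print(h,wpose(phi,h)[0],*best(*wpose(phi,h),(90,)))
rows(195,(.09,.06,.03))
E
```

```text
foot mm [  78.3 -229.    83. ] axis err deg [30.11  0.19] pin 171.5
q [ 36.8  38.2 -13.1  49.4  16.4 116.9 108.9] F [-0.8  0.5 -0.9] T [-0.14 -0.64  0.  ] grasp 50.0 t 14.62
0.06 [ 0.42755243 -0.17147763  0.23065649] [ 53. -15. -33. 116.  -4.  68. 122.] 0.0
0.03 [ 0.44345513 -0.17225463  0.20522999] [ 54. -12. -36. 116.  -3.  65. 120.] 0.0
0 [ 0.45935783 -0.17303163  0.17980349] [ 55.  -8. -38. 116.  -1.  62. 117.] 0.0
-0.05 [ 0.48586233 -0.17432663  0.13742599] [ 56.  -1. -43. 116.   5.  57. 111.] 0.0
-0.062 [ 0.49239712 -0.17187241  0.12727953] [ 60.   3. -41. 113.  -4.  59. 100.] 0.0
195 0.09 [0.3699, 0.6983, 0.3653, 0.061, -0.1775, -0.1029]
195 0.06 [0.2863, 0.7056, 0.4197, 0.061, -0.1775, -0.1029]
195 0.03 [0.2027, 0.713, 0.474, 0.061, -0.1775, -0.1029]
```

Emit:
servo_tool --series '[[[0.029, 0.07, 0.042, 0.006, -0.018, -0.01, 0], [0.057, 0.141, 0.084, 0.012, -0.0355, -0.02, 0], [0.086, 0.212, 0.126, 0.018, -0.053, -0.031, 0], [0.115, 0.282, 0.168, 0.024, -0.071, -0.041, 0], [0.143, 0.353, 0.21, 0.03, -0.089, -0.051, 0], [0.172, 0.423, 0.252, 0.037, -0.1065, -0.062, 0], [0.2, 0.494, 0.294, 0.043, -0.124, -0.072, 0], [0.229, 0.564, 0.336, 0.049, -0.142, -0.082, 0], [0.258, 0.635, 0.378, 0.055, -0.16, -0.093, 0], [0.286, 0.705, 0.42, 0.061, -0.1775, -0.103, 0], [0.286, 0.705, 0.42, 0.061, -0.1775, -0.103, 0], [0.286, 0.705, 0.42, 0.061, -0.1775, -0.103, 0]]]'

```text
time_s: 15.62
tool_pos: [0.4234, -0.1698, 0.2255]
tool_rot: [-172.1, 5.1, -169.3]
force: [-0.2, -0.7, -1.2]
grip_width: 0.0354
grasp_force: 50.0
```

```bash
python3 - <<'E'
from g import *
rep2();rows(195,(.06,.03,.015))
from axis import *
o=get_obs()
Rc=R.from_euler('xyz',o['tool_rot'],degrees=True)
u=Z['u'];print('expected lean',np.degrees(np.arctan(-u[0]/-u[2])),np.degrees(np.arctan(-u[1]/-u[2])))
x,N,e=axisfit();print('meas centre',x[:2]*1e3,'lean',np.degrees(np.arctan(x[2:])),N,e)
c=cam('scene');save(c,'s4.png',(40,60,260,300),2.5)
E
```

```text
foot mm [-7.3  1.7 57.8] axis err deg [ 0.55 -0.15] pin 195.0
q [ 40.4 -12.1 -22.3 114.6  -0.2  68.3 118.5] F [-0.8 -0.7 -0.9] T [ 0.11  0.14 -0.01] grasp 50.0 t 15.62
195 0.06 [-0.0141, -0.0102, -0.0148, 0.0014, -0.0027, 0.0007]
195 0.03 [-0.058, -0.0102, 0.0751, 0.0014, -0.0027, 0.0007]
195 0.015 [-0.0799, -0.0102, 0.12, 0.0014, -0.0027, 0.0007]
expected lean -25.498694719128792 0.2977192928678437
meas centre [-33.92442737  -8.82397168] lean [-26.34777869   0.99936399] 1221 4.717606071960104
```

View pics/s4.png

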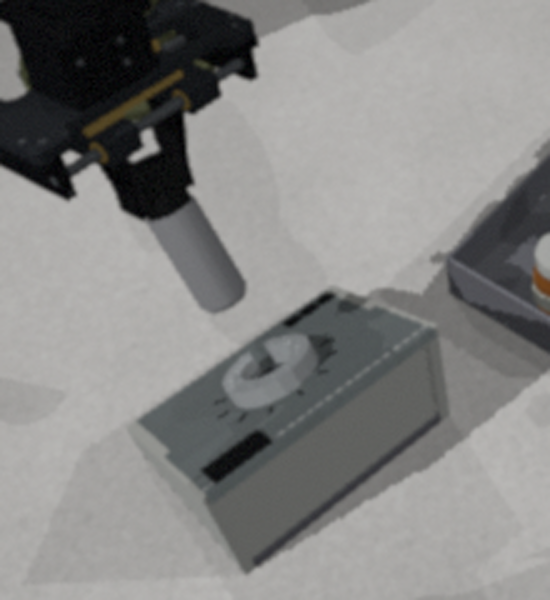

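```bash
cat > fitc.py <<'E'
from g import *
from scipy.optimize import least_squares
W=np.c_[X,Y,n]
def fitcell(cams=('scene','top')):
    o=get_obs();Rc=R.from_euler('xyz',o['tool_rot'],degrees=True);f=(o['tool_pos']+Rc.apply(Z['foot'])-MOUTH)@W;u=Rc.apply(Z['u'])@W
    for c in cams:
        C=cam(c);P=(cloud(C)[C['depth']>0]-MOUTH)@W
        s=(P-f)@u;w=P-f-s[:,None]*u;r=np.linalg.norm(w,axis=1);L=P[(s>.004)&(s<.078)&(r<.027)]
        def F(x):
            d=np.array([x[2],x[3],1]);d/=np.linalg.norm(d);return (np.linalg.norm(np.cross(L-[x[0],x[1],f[2]],d),axis=1)-.02)*1000
        S=least_squares(F,[f[0],f[1],u[0],u[1]],loss='soft_l1',f_scale=1)
        print(c,len(L),'foot XY mm at h',(S.x[:2]*1e3).round(1),(f*1e3).round(1),'lean',np.degrees(S.x[2:]).round(1),'res',np.median(abs(F(S.x))).round(2))
        # collar annulus
        k=P[(abs(P[:,2])<.004)&(np.hypot(P[:,0],P[:,1])<.046)]
        if len(k)>50:
            g=least_squares(lambda x:np.minimum(0,np.hypot(k[:,0]-x[0],k[:,1]-x[1])-.0225)*1e3,[0,0]);h=least_squares(lambda x:np.maximum(0,np.hypot(k[:,0]-x[0],k[:,1]-x[1])-.038)*1e3+np.minimum(0,np.hypot(k[:,0]-x[0],k[:,1]-x[1])-.0225)*1e3,[0,0]);print('  collar',len(k),(h.x*1e3).round(1),'height',np.median(k[:,2]).round(4))
if __name__=='__main__': fitcell()
E
python3 fitc.py
```

```text
scene 810 foot XY mm at h [-3.3  1.6] [-2.9 -0.3 57.8] lean [0.1 0.1] res 0.75
  collar 351 [0.9 1.6] height -0.0014
top 483 foot XY mm at h [-4.5 -0.2] [-2.9 -0.3 57.8] lean [-0.  -0.1] res 0.48
  collar 516 [-1.   0.5] height -0.0002
```

```bash
python3 - <<'E'
from g import *
rep2();rows(195,(.055,.025,.008),.001,0)
E
```

```text
foot mm [-2.7 -0.2 57.5] axis err deg [ 0.34 -0.18] pin 194.9
q [ 40.5 -11.7 -22.2 114.1  -0.2  68.3 118.6] F [-0.7 -0.4 -2.3] T [0.23 0.24 0.01] grasp 50.0 t 15.87
195 0.055 [-0.0132, -0.0011, 0.0031, 0.0016, -0.0016, -0.0]
195 0.025 [-0.0567, -0.0011, 0.0931, 0.0016, -0.0016, -0.0]
195 0.008 [-0.0813, -0.0011, 0.1441, 0.0016, -0.0016, -0.0]
```

Emit:
servo_tool --series '[[[-0.013, -0.001, 0.003, 0.0016, -0.0016, 0, 0], [-0.025, -0.001, 0.028, 0.0016, -0.0016, 0, 0], [-0.0385, -0.001, 0.056, 0.0016, -0.0016, 0, 0], [-0.0567, -0.001, 0.093, 0.0016, -0.0016, 0, 0], [-0.07, -0.001, 0.12, 0.0016, -0.0016, 0, 0], [-0.0813, -0.001, 0.144, 0.0016, -0.0016, 0, 0], [-0.0813, -0.001, 0.144, 0.0016, -0.0016, 0, 0], [-0.0813, -0.001, 0.144, 0.0016, -0.0016, 0, 0]]]'

```text
time_s: 16.53
tool_pos: [0.4549, -0.1718, 0.186]
tool_rot: [-171.9, 5.6, -169.4]
force: [0.4, -0.5, -2.0]
grip_width: 0.0351
grasp_force: 50.0
```

```bash
python3 - <<'E'
from g import *
rep2();rows(195,(0,-.01,-.02,-.035,-.044),.001,0)
import fitc;fitc.fitcell()
E
```

```text
foot mm [-0.7  1.1  7.6] axis err deg [ 0.1  -0.05] pin 195.0
q [ 39.9  -6.6 -24.3 114.9   2.3  62.7 114.9] F [-0.7 -0.5 -1.9] T [0.23 0.29 0.01] grasp 50.0 t 16.53
195 0 [-0.0147, -0.0044, 0.0211, 0.0003, -0.0005, 0.0004]
195 -0.01 [-0.0291, -0.0042, 0.0512, 0.0003, -0.0005, 0.0004]
195 -0.02 [-0.0435, -0.0041, 0.0813, 0.0003, -0.0005, 0.0004]
195 -0.035 [-0.065, -0.004, 0.1264, 0.0003, -0.0005, 0.0004]
195 -0.044 [-0.078, -0.0039, 0.1534, 0.0003, -0.0005, 0.0004]
scene 744 foot XY mm at h [-1.   2.8] [-0.7  1.1  7.6] lean [-0.6  0.3] res 0.67
  collar 302 [1.5 1.3] height -0.0013
top 404 foot XY mm at h [-2.   0.5] [-0.7  1.1  7.6] lean [-0.3  0.4] res 0.53
  collar 426 [-0.7  0.2] height -0.0004
```

Emit:
servo_tool --series '[[[-0.008, -0.004, 0.005, 0, 0, 0, 0], [-0.0147, -0.0044, 0.021, 0, 0, 0, 0], [-0.022, -0.0044, 0.036, 0, 0, 0, 0], [-0.029, -0.0043, 0.051, 0, 0, 0, 0], [-0.036, -0.0042, 0.066, 0, 0, 0, 0], [-0.036, -0.0042, 0.066, 0, 0, 0, 0]]]'

```text
time_s: 17.13
tool_pos: [0.4681, -0.1734, 0.1673]
tool_rot: [-171.9, 5.6, -169.4]
force: [-0.7, 0.1, -1.9]
grip_width: 0.0352
grasp_force: 50.0
```

```bash
python3 - <<'E'
from g import *
rep2();rows(195,(-.015,-.025,-.035,-.044,-.048),.001,0)
E
```

```text
foot mm [  0.6   0.2 -15.3] axis err deg [ 0.09 -0.05] pin 195.0
q [ 39.6  -3.9 -24.9 114.8   3.8  60.3 113.2] F [-1.6  0.1 -1.3] T [0.2  0.24 0.04] grasp 50.0 t 17.13
195 -0.015 [-0.0001, -0.0004, -0.001, 0.0003, -0.0004, 0.0004]
195 -0.025 [-0.0145, -0.0003, 0.029, 0.0003, -0.0004, 0.0004]
195 -0.035 [-0.0289, -0.0002, 0.0591, 0.0003, -0.0004, 0.0004]
195 -0.044 [-0.0419, -0.0001, 0.0862, 0.0003, -0.0004, 0.0004]
195 -0.048 [-0.0476, -0.0, 0.0982, 0.0003, -0.0004, 0.0004]
```

15 mm into the bore with no contact force. Continuing down to the pin's stop (50 mm).

Emit:
servo_tool --series '[[[-0.0073, 0, 0.0145, 0, 0, 0, 0], [-0.0145, 0, 0.029, 0, 0, 0, 0], [-0.022, 0, 0.044, 0, 0, 0, 0], [-0.0289, 0, 0.059, 0, 0, 0, 0], [-0.0355, 0, 0.0725, 0, 0, 0, 0], [-0.0419, 0, 0.086, 0, 0, 0, 0], [-0.0419, 0, 0.086, 0, 0, 0, 0]]]'

```text
time_s: 17.72
tool_pos: [0.4837, -0.1743, 0.1434]
tool_rot: [-171.9, 5.6, -169.4]
force: [0.3, 0.6, -2.1]
grip_width: 0.0351
grasp_force: 50.0
```

```bash
python3 - <<'E'
from g import *
rep2();rows(195,(-.046,-.048,-.050,-.052,-.054),.0005,0)
E
```

```text
foot mm [  1.2  -0.  -43.8] axis err deg [ 0.07 -0.04] pin 195.0
q [ 39.1  -0.5 -25.6 114.7   5.8  57.5 110.9] F [-0.9  0.7 -1.9] T [ 0.25  0.29 -0.01] grasp 50.0 t 17.72
195 -0.046 [-0.0009, 0.001, 0.0077, 0.0002, -0.0003, 0.0004]
195 -0.048 [-0.0038, 0.0011, 0.0137, 0.0002, -0.0003, 0.0004]
195 -0.05 [-0.0067, 0.0011, 0.0197, 0.0002, -0.0003, 0.0004]
195 -0.052 [-0.0096, 0.0011, 0.0257, 0.0002, -0.0003, 0.0004]
195 -0.054 [-0.0124, 0.0011, 0.0317, 0.0002, -0.0003, 0.0004]
```

Emit:
servo_tool --series '[[[-0.002, 0, 0.009, 0, 0, 0, 0], [-0.0038, 0, 0.0137, 0, 0, 0, 0], [-0.0055, 0, 0.017, 0, 0, 0, 0], [-0.0067, 0, 0.0197, 0, 0, 0, 0], [-0.0067, 0, 0.0197, 0, 0, 0, 0]]]'

```text
time_s: 18.13
tool_pos: [0.4865, -0.1749, 0.1388]
tool_rot: [-171.9, 5.6, -169.4]
force: [1.0, 0.0, -2.6]
grip_width: 0.0349
grasp_force: 50.0
```

```bash
python3 - <<'E'
from g import *
rep2()
E
```

```text
foot mm [  1.3  -0.5 -49.2] axis err deg [-0.  0.] pin 195.1
q [ 3.900e+01  1.000e-01 -2.570e+01  1.147e+02  6.200e+00  5.690e+01
  1.105e+02] F [-0.6  0.1 -2.7] T [0.21 0.22 0.03] grasp 50.0 t 18.13
```

Emit:
servo_tool --series '[[[-0.0014, 0, 0.003, 0, 0, 0, 0], [-0.0028, 0, 0.006, 0, 0, 0, 0], [-0.0042, 0, 0.009, 0, 0, 0, 0], [-0.0042, 0, 0.009, 0, 0, 0, 0]]]'

```text
time_s: 18.47
tool_pos: [0.4882, -0.175, 0.137]
tool_rot: [-171.8, 5.6, -169.4]
force: [-3.1, 1.3, 3.5]
grip_width: 0.0351
grasp_force: 50.0
```

```bash
python3 - <<'E'
from g import *
rep2()
o=get_obs();c=fz=None
for phi in(189,183,177,171,165,159): rows(phi,(-.0515,),.001,0)
E
```

```text
foot mm [  1.8  -0.6 -51.6] axis err deg [-0.01  0.02] pin 195.1
q [ 38.9   0.4 -25.8 114.7   6.5  56.7 110.2] F [-0.8  1.1  4.6] T [ 0.31  0.75 -0.05] grasp 50.0 t 18.47
189 -0.0515 [0.0017, 0.0048, 0.0003, -0.0146, 0.0002, 0.0304]
183 -0.0515 [0.0012, 0.0071, 0.0001, -0.029, 0.0003, 0.0605]
177 -0.0515 [0.0006, 0.0093, -0.0003, -0.0433, 0.0005, 0.0906]
171 -0.0515 [-0.0003, 0.0114, -0.0007, -0.0577, 0.0007, 0.1206]
165 -0.0515 [-0.0014, 0.0134, -0.0012, -0.072, 0.0008, 0.1507]
159 -0.0515 [-0.0026, 0.0152, -0.0018, -0.0864, 0.001, 0.1808]
```

Emit:
servo_tool --series '[[[0.001, 0.003, 0.002, -0.007, 0, 0.015, 0], [0.001, 0.005, 0.002, -0.0146, 0, 0.03, 0], [0.001, 0.006, 0.002, -0.022, 0, 0.045, 0], [0.001, 0.007, 0.002, -0.029, 0, 0.0605, 0], [0, 0.008, 0.002, -0.036, 0, 0.0755, 0], [0, 0.0093, 0.002, -0.0433, 0, 0.0906, 0], [0, 0.0093, 0.002, -0.0433, 0, 0.0906, 0]]]'

```text
time_s: 19.05
tool_pos: [0.4875, -0.1729, 0.1348]
tool_rot: [178.4, 6.6, 174.0]
force: [-1.0, 0.0, -2.8]
grip_width: 0.0351
grasp_force: 50.0
```

```bash
python3 - <<'E'
from g import *
rep2()
for phi in(175,173,171,169,167,165): rows(phi,(-.0525,),.001,0)
E
```

```text
foot mm [  0.1  -0.6 -53. ] axis err deg [-0.08 -0.01] pin 176.7
q [ 41.6   2.5 -23.2 112.6  -2.3  59.1 103.6] F [-2.3 -0.  -1.9] T [0.09 0.15 0.01] grasp 50.0 t 19.05
175 -0.0525 [-0.0022, 0.0029, -0.0031, -0.0039, 0.0005, 0.0084]
173 -0.0525 [-0.0023, 0.0037, -0.0032, -0.0087, 0.0005, 0.0185]
171 -0.0525 [-0.0024, 0.0045, -0.0032, -0.0135, 0.0006, 0.0285]
169 -0.0525 [-0.0026, 0.0052, -0.0033, -0.0183, 0.0006, 0.0385]
167 -0.0525 [-0.0027, 0.006, -0.0034, -0.023, 0.0007, 0.0486]
165 -0.0525 [-0.0029, 0.0067, -0.0035, -0.0278, 0.0007, 0.0586]
```

Emit:
servo_tool --series '[[[-0.0015, 0.001, 0.003, 0, 0, 0, 0], [-0.003, 0.002, 0.006, 0, 0, 0, 0], [-0.0045, 0.002, 0.009, 0, 0, 0, 0], [-0.0045, 0.002, 0.009, 0, 0, 0, 0]]]'

```text
time_s: 19.38
tool_pos: [0.4893, -0.171, 0.1322]
tool_rot: [178.5, 6.6, 174.3]
force: [0.5, 0.3, -2.7]
grip_width: 0.0356
grasp_force: 50.0
```

```bash
python3 - <<'E'
from g import *
rep2()
for h in(-.057,-.060,-.062): rows(177,(h,),.001,0)
for phi in(175,173,171,169): rows(phi,(-.0535,),.001,0)
E
```

```text
foot mm [  0.2   1.6 -56.1] axis err deg [-0.04 -0.09] pin 177.0
q [ 41.3   2.8 -23.4 112.6  -2.   58.8 103.4] F [-1.   0.3 -2.5] T [ 0.29  0.19 -0.01] grasp 50.0 t 19.38
177 -0.057 [-0.0042, -0.0046, 0.0012, 0.0004, 0.0002, 0.0004]
177 -0.06 [-0.0085, -0.0046, 0.0103, 0.0004, 0.0002, 0.0004]
177 -0.062 [-0.0114, -0.0046, 0.0163, 0.0004, 0.0002, 0.0004]
175 -0.0535 [0.0008, -0.0039, -0.0093, -0.0044, 0.0003, 0.0104]
173 -0.0535 [0.0007, -0.0031, -0.0094, -0.0092, 0.0003, 0.0204]
171 -0.0535 [0.0006, -0.0023, -0.0094, -0.0139, 0.0004, 0.0305]
169 -0.0535 [0.0004, -0.0016, -0.0095, -0.0187, 0.0004, 0.0405]
```

Emit:
servo_tool --series '[[[-0.003, -0.002, 0.003, 0, 0, 0, 0], [-0.005, -0.003, 0.006, 0, 0, 0, 0], [-0.007, -0.003, 0.009, 0, 0, 0, 0], [-0.0085, -0.003, 0.012, 0, 0, 0, 0], [-0.01, -0.003, 0.015, 0, 0, 0, 0], [-0.01, -0.003, 0.015, 0, 0, 0, 0]]]'

```text
time_s: 19.88
tool_pos: [0.493, -0.1715, 0.1284]
tool_rot: [178.4, 6.6, 174.3]
force: [1.3, 5.4, -0.7]
grip_width: 0.0352
grasp_force: 50.0
```

```bash
python3 - <<'E'
from g import *
rep2()
for h in(-.062,-.063,-.064): rows(177,(h,),.001,0)
E
```

```text
foot mm [  1.4   1.3 -61.4] axis err deg [-0.07 -0.14] pin 177.0
q [ 41.2   3.5 -23.5 112.4  -1.8  58.3 103.1] F [ 0.5  5.5 -1.2] T [1.37 0.19 0.12] grasp 50.0 t 19.88
177 -0.062 [-0.0003, -0.0037, 0.0021, 0.0008, 0.0004, 0.0002]
177 -0.063 [-0.0018, -0.0036, 0.0051, 0.0008, 0.0004, 0.0002]
177 -0.064 [-0.0032, -0.0036, 0.0082, 0.0008, 0.0004, 0.0002]
```

Emit:
servo_tool --series '[[[-0.001, -0.002, 0.002, 0.0004, 0, 0, 0], [-0.0018, -0.0036, 0.005, 0.0008, 0, 0, 0], [-0.003, -0.0036, 0.008, 0.0008, 0, 0, 0], [-0.003, -0.0036, 0.008, 0.0008, 0, 0, 0]]]'

```text
time_s: 20.22
tool_pos: [0.4942, -0.1718, 0.1268]
tool_rot: [178.5, 6.6, 174.3]
force: [-2.0, 8.1, 5.1]
grip_width: 0.035
grasp_force: 50.0
```

```bash
python3 - <<'E'
from g import *
rep2()
for h in(-.064,-.065): rows(177,(h,),.001,0)
E
```

```text
foot mm [  1.5   1.  -63.4] axis err deg [-0.06 -0.07] pin 177.0
q [ 41.1   3.7 -23.5 112.4  -1.5  58.1 102.9] F [0.6 8.  5.6] T [2.02 0.56 0.23] grasp 50.0 t 20.22
177 -0.064 [0.0002, -0.0029, 0.0023, 0.0003, 0.0003, 0.0003]
177 -0.065 [-0.0012, -0.0029, 0.0053, 0.0003, 0.0003, 0.0003]
```

Emit:
servo_tool --series '[[[0, 0.003, 0, 0, 0, 0, 0], [0, 0.004, 0, 0, 0, 0, 0], [-0.001, 0.004, 0.003, 0, 0, 0, 0], [-0.001, 0.004, 0.003, 0, 0, 0, 0]]]'

```text
time_s: 20.55
tool_pos: [0.4943, -0.1717, 0.1268]
tool_rot: [178.6, 6.5, 174.3]
force: [-5.8, 6.4, 11.0]
grip_width: 0.0352
grasp_force: 50.0
```

```bash
python3 - <<'E'
from g import *
rep2()
import fitc
C=MOUTH
o=get_obs();Rc=R.from_euler('xyz',o['tool_rot'],degrees=True);z=Rc.as_matrix()[:,2]
print('retreat along tool -z 120mm: (0,0,-0.4)')
from f2 import best
p=np.array(o['tool_pos'])
for d in(.04,.08,.12):print(d,best(p-d*z,Rc,(90,)))
E
```

```text
foot mm [  1.5   1.  -63.4] axis err deg [-0.03  0.02] pin 177.0
q [ 41.1   3.7 -23.5 112.3  -1.4  58.1 102.8] F [ 0.7  6.1 12.5] T [1.8  1.24 0.25] grasp 50.0 t 20.55
retreat along tool -z 120mm: (0,0,-0.4)
0.04 (array([ 59.,  -0., -40., 111.,  -3.,  63., 104.]), np.float64(0.0))
0.08 (array([ 59.,  -3., -39., 109.,  -5.,  68., 106.]), np.float64(0.0))
0.12 (array([ 59.,  -5., -37., 106.,  -7.,  72., 107.]), np.float64(0.0))
```

Emit:
servo_tool --series '[[[0, 0, 0, 0, 0, 0, 0.42], [0, 0, 0, 0, 0, 0, 0.46], [0, 0, 0, 0, 0, 0, 0.6], [0, 0, 0, 0, 0, 0, 0.9], [0, 0, 0, 0, 0, 0, 1], [0, 0, 0, 0, 0, 0, 1], [0, 0, -0.07, 0, 0, 0, 1], [0, 0, -0.15, 0, 0, 0, 1], [0, 0, -0.25, 0, 0, 0, 1], [0, 0, -0.35, 0, 0, 0, 1], [0, 0, -0.42, 0, 0, 0, 1], [0, 0, -0.42, 0, 0, 0, 1]]]'

```text
time_s: 21.55
tool_pos: [0.4819, -0.1757, 0.256]
tool_rot: [178.9, 7.1, 174.3]
force: [1.3, 0.1, 0.3]
grip_width: 0.0864
grasp_force: 0.0
```

```bash
python3 - <<'E'
from g import *
o=get_obs();print(o['tool_pos'],o['grip_width'],o['force'],o['qpos'].round(1))
W=np.c_[X,Y,n]
for c in('scene','wrist'):
    C=cam(c);P=(cloud(C)[C['depth']>0]-MOUTH)@W
    k=P[(np.hypot(P[:,0],P[:,1])<.025)&(P[:,2]>.03)&(P[:,2]<.09)];print(c,len(k),'top height',np.percentile(k[:,2],[50,90,95,98,100]).round(4) if len(k) else '')
    save(C,c+'5.png',None if c=='wrist' else(60,130,260,320),1.2 if c=='wrist' else 3)
a=cv2.imread('pics/scene5.png');b=cv2.imread('pics/wrist5.png');b=cv2.resize(b,(400,300));a=cv2.resize(a,(400,380))
m=np.zeros((380,800,3),np.uint8);m[:,:400]=a;m[:300,400:]=b;cv2.imwrite('pics/m5.png',m)
E
```

```text
[ 0.48190134 -0.17568281  0.25598944] 0.08641599596224415 [1.2839901  0.11734155 0.31295023] [ 42.5  -3.7 -22.3 104.   -4.4  72.8 105.5]
scene 387 top height [0.0499 0.0629 0.0634 0.0641 0.0647]
wrist 1497 top height [0.0615 0.0633 0.0637 0.0641 0.0651]
```

View pics/m5.png

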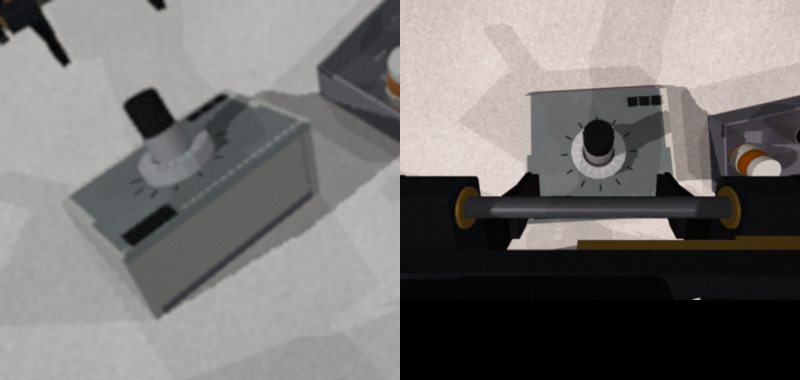

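The picture shows the cell in the well at (150,130) with the gripper clear of it. Its cap top measures 63 mm above the mouth, which is fully home (125 − 62). I'm handing it in.

```bash
python3 -c "
from cell import env
print(env.sign_off())"
```

```text
the job is handed in; nothing more can be done
None
```

The cell sits fully home in the photometer well with its pin down in the notch (cap top measured 63 mm above the mouth, as expected), and it was handed in at about 22 s; the first insertion ran out of reach and pressed the cell on the collar at about 86 N at the wrist (limit 120 N), so I stood it on open bench, regripped it tilted and inserted it cleanly.

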